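# Test the load-shedding power box and pack the spare lamp batteries

### The job

Get the load-shedding power box ready for the next power cut: slide its safety tab off the catch, lift the latch right back and open the lid, press the test button so that the trip lever drops by itself, then raise the lever until it stays up again. Put every loose lamp battery lying on the board into the open bay beside the switch module (they may go in before or after the test), then shut the lid, fold the latch down over it and slide the safety tab fully home. Leave the tin, sugar bowl, measuring cup and teaspoon where they are.

Things in the scene. Friction and masses are not known exactly. Their poses are not given: they have to be found in the camera images.
- power_box: Fixed grey plastic box, open-topped under its lid, 170 (its x) x 210 (its y) x 85 (z, rim) mm, walls and floor 4 mm. Origin at the centre of its underside. Lid hinges on its +x side; catch side is -x. Inside, a white switch module fills y -101 to -9 mm, all along x, flat top at z 36. Outside a bracket: x -130 to -86, y -108 to -36, z 55 to 96; tab rail on it up to z 105.
- bay (a point): Centre of the battery bay's floor, box frame (0, 46, 4) mm, same axes as the box. The bay is the rest of the inside: x -81 to 81, y -9 to 101 mm, open above.
- tab (a joint): Safety tab, a black slide on the bracket: 0 = home, its 6 mm thick tongue lies over the latch arm and blocks it (the latch then gives only about 0.08 rad); grows along the box's -y to a stop at 0.020 m; clear of the latch above 0.013. Stays where left, friction 1.2 N. If slid home while the latch is up it blocks the latch from above.
- tab_knob (a point): Point in the tab's upright grip knob, 16 (box x) x 12 (box y) mm, rising 27 mm above the tongue (z 111.5 to 138.5 mm); at home the point is at box frame (-100, -77, 129.5) mm, moves with the tab.
- latch (a joint): Main latch, an aluminium bar hinged along the box's y; 0 = lying over the lid's edge (2 mm above it), holding it shut while the tab is home; grows as its free end lifts and swings back away from the box towards -x, stop at 1.9 rad. Light friction (0.03 N m), it rests back at the stop or wherever left past upright.
- latch_hinge (a point): Latch hinge axis (along the box's y) in the middle of the bar: box frame (-120, -50, 100.5) mm.
- latch_fin (a point): Grip point in the latch's upright fin near its free end: fin 18 mm along the bar, 14 mm wide (box y, like the bar, which is 7 mm thick), 26 mm tall above the bar. With the latch down the point is at box frame (-54, -50, 119.5) mm and the fin's top at z 130; turns with the latch.
- lid (a joint): Lid, 10 mm thick flat grey slab over the whole box; 0 = shut, grows as it opens upward about the hinge on the box's +x side, stop at 1.9 rad. Stiff hinge (0.4 N m friction): it stays where it is left.
- lid_hinge (a point): On the lid's hinge axis (along the box's y): box frame (85, 0, 85) mm, level with the lid's underside.
- lid_handle (a point): Grip point in the lid's black handle tongue, which stands straight out from the lid's front edge by 45 mm: 16 mm wide (box y), 10 mm thick. Shut, the point is at box frame (-112, 50, 90) mm, 27 mm out from the lid's edge; turns with the lid.
- test (a joint): Test button travel: 0 = out, 0.0055 m = fully pressed (about 2.5 N); springs back. The lever is let go at about 0.0025.
- test_top (a point): Top of the round white test button (18 mm across, standing 7 mm above the module), box frame (-30, -58, 43) mm when out; pressed downward.
- trip (a joint): Trip lever: 0 = up (on), leaning 0.2 rad past upright towards the box's +x against its stop and staying by its own weight; when let go it drops towards the box's -x and lies at about 0.9 rad. Raised by pushing it up towards +x until it passes upright (below about 0.2), then it falls to 0 by itself.
- trip_hinge (a point): Trip lever's hinge axis (along the box's y), box frame (30, -30, 38) mm, 2 mm above the module's top.
- trip_tip (a point): Free end of the black trip lever: 40 mm long from its hinge, 16 mm wide (box y), 8 mm thick. Up: box frame (38, -30, 77) mm; dropped: about (4, -30, 69) mm.
- battery0: Lamp battery: dark upright block with rounded edges, 26 (its x) x 34 (its y) x 36 (its z, height) mm, 50 to 100 g, a grey band round it and two small brass contacts on top; all four are alike. Origin at the centre of its underside. Not every battery is there each time.
- battery1: Lamp battery: dark upright block with rounded edges, 26 (its x) x 34 (its y) x 36 (its z, height) mm, 50 to 100 g, a grey band round it and two small brass contacts on top; all four are alike. Origin at the centre of its underside. Not every battery is there each time.
- battery2: Lamp battery: dark upright block with rounded edges, 26 (its x) x 34 (its y) x 36 (its z, height) mm, 50 to 100 g, a grey band round it and two small brass contacts on top; all four are alike. Origin at the centre of its underside. Not every battery is there each time.
- battery3: Lamp battery: dark upright block with rounded edges, 26 (its x) x 34 (its y) x 36 (its z, height) mm, 50 to 100 g, a grey band round it and two small brass contacts on top; all four are alike. Origin at the centre of its underside. Not every battery is there each time.
- tin: Bystander: round aluminium tin with screw-top lid, 90 mm across, 110 mm tall, origin at the centre of its underside.
- sugar_bowl: Bystander: brown ceramic sugar bowl, 110 mm across, 65 mm tall, origin at the centre of its underside.
- measuring_cup: Bystander: orange plastic measuring cup with a handle, 72 mm across, 60 mm tall, origin at the centre of its underside.
- teaspoon: Bystander: steel teaspoon lying flat, 140 mm long along its x, origin at its middle.
Things that resemble listed ones, but are neither listed nor needed, are in the scene too. What is shaped like the battery2 but pink is not meant. What is shaped like the battery1 but orange is not meant.

How it is judged (in metres and radians):
On the way, in this order (a step that is already met when the one before it is completed fails the run):
1. the safety tab is slid clear of the latch (value of joint tab above 0.013 m), for 0.1 s.
2. the latch is lifted and swung back (value of joint latch above 1.4 rad), for 0.1 s.
3. the lid is open (value of joint lid above 1.4 rad), for 0.2 s.
4. the test button is pressed (value of joint test above 0.0015 m).
5. the trip lever has dropped (value of joint trip above 0.75 rad), for 0.1 s.
6. the trip lever is raised and stays up (value of joint trip below 0.08 rad), for 0.2 s.
7. the lid is shut (value of joint lid below 0.05 rad), for 0.2 s.
8. the latch is folded down over the lid (value of joint latch below 0.08 rad), for 0.2 s.
9. the safety tab is home over the latch (value of joint tab below 0.003 m), for 0.2 s.
At the end, for the whole second after the job is handed in: The lid is shut (within 0.05 rad), the latch down (within 0.08 rad), the safety tab home (within 3 mm), the trip lever up (within 0.08 rad), and every battery present lies at rest inside the battery bay (value of joint tab below 0.003 m and value of joint each of latch, trip below 0.08 rad and value of joint lid below 0.05 rad and x of battery0 in the frame of bay between -0.083 and 0.083 m and y of battery0 in the frame of bay between -0.057 and 0.057 m and z of battery0 in the frame of bay between -0.01 and 0.04 m and linear speed of each of battery0, battery1, battery2, battery3 below 0.02 m/s and x of battery1 in the frame of bay between -0.083 and 0.083 m and y of battery1 in the frame of bay between -0.057 and 0.057 m and z of battery1 in the frame of bay between -0.01 and 0.04 m and x of battery2 in the frame of bay between -0.083 and 0.083 m and y of battery2 in the frame of bay between -0.057 and 0.057 m and z of battery2 in the frame of bay between -0.01 and 0.04 m and x of battery3 in the frame of bay between -0.083 and 0.083 m and y of battery3 in the frame of bay between -0.057 and 0.057 m and z of battery3 in the frame of bay between -0.01 and 0.04 m); the robot touches nothing.
It fails at once if the tin is shifted by more than 30 mm (distance of tin from where it was at the start of the episode above 0.03 m).
It fails at once if the sugar bowl is shifted by more than 30 mm (distance of sugar_bowl from where it was at the start of the episode above 0.03 m).
It fails at once if the measuring cup is shifted by more than 30 mm (distance of measuring_cup from where it was at the start of the episode above 0.03 m).
It fails at once if the teaspoon is shifted by more than 30 mm (distance of teaspoon from where it was at the start of the episode above 0.03 m).
Of battery0, battery1, battery2, battery3 only 2 to 4 are there at a start; the rules pass over those that are not, and their reading is None.
At some moment in a run one of battery0, battery1, battery2, battery3 may be knocked a few centimetres aside while the robot is not near it.
Once in a run the grip may slacken for a moment while it holds something.
It also fails if it takes over 210 s, if anything falls off the work surface, if the arm or the gripper's body presses on something with over 40 N, if the wrist force passes 120 N, or if a joint passes its speed limit or range.

### The arm

A 7-joint arm with a two-finger parallel gripper is mounted at the origin on the work surface. World frame = base frame: x ahead of the robot, y to its left, z up, the work surface at z = 0. Lengths are in mm, angles in rad, forces in N, time in s.
With the tool pointing down it reaches from about 350 to 900 mm from the base axis. Payload 19.9 kg.
Tool frame: the origin (TCP) lies at the very end of the fingers, on their centre line; the grasp point (between the pads) lies 19 mm behind it; z points along the fingers, y is the line along which they close (so a half turn about z gives the same grasp; the last joint's range is limited). The gripper opens to 85 mm and grips with 20 to 120 N. Pads are 22 mm wide; open, the fingers measure 114 mm over their backs; the gripper's body (76 mm by 85 mm) begins 54 mm behind the grasp point. The pads swing forward as they close: fully open they stand 13 mm farther back than shut.
Start: joints at [1.3, 0.417, -0.01, 1.614, 0.005, 1.111, -0.053], TCP at [141.752, -608.693, 231.26] pointing down, gripper open.
Joint ranges: [-2.81, 2.81], [-0.39, 2.02], [-1.27, 1.25], [0.06, 2.57], [-1.19, 4.33], [0.19, 2], [-2.82, 2.82]. Speed limits (rad/s): [1.89, 1.89, 2.39, 2.39, 3.01, 3.01, 3.01].

### API

Orientations are given as a 3x3 rotation matrix whose columns are the frame's x, y, z axes.
In Python, from station import env, optics gives the robot as it stands.
- The arm moves only by the tool carry_out, never from a script. Its argument "motion" is a list of rows, each an object with "gripper": the opening, from 0 (shut) to 1 (fully open); "translation": the shift along the world's x, y, z in units of 25 mm (1.0 is 25 mm), a list of three; "twist": the turn about the world's z in units of 5 degrees (1.0 is 5 degrees). A call has 1 to 8 rows; each row shifts and turns the commanded pose from where the row before left it; what a row does not reach is not made up. A row lasts 1/8 s, in which the tool goes at most 62.5 mm and 10.7 degrees, less where a joint would pass 70% of its speed; a pose out of reach is approached as far as the arm can. A call is refused whole if a number of a shift passes 1 or a number of a turn 1, either way. A call with a gripper value outside its range is refused whole. The fingers move at their own pace and stop on an object; "squeeze" is the grip in N (left out, the last holds). Time passes only in rows, so rows that do not move let the fingers close. It gives the time, the measured TCP pose, the force, the opening and the grip force at its end, in the units of the state.
- env.get_state(): the state, without advancing time (a new reading comes with each control period).
- optics.get_image(name): name is "scene" or "side" or "wrist"; returns the picture (420x560x3 uint8, red, green, blue); there is no depth.
- optics.calibration(name): a dict with "mtx" (3x3 intrinsics, pixels), "world_to_cam" (4x4, takes a point from world to camera coordinates). Camera axes: x right, y up, looking along -z (the intrinsics and any distortion apply to the point x, -y, -z); pixel columns grow to the right and rows downward; lengths in mm; the calibration is good to about 2 mm. A picture is of the moment at which its call begins: read the wrist's pose just before it. calibration takes no time and is no camera call; for the wrist camera it gives the pose at the moment of the call.
- env.hand_in(): hands the job in; it is judged then, once.
The state is a dict: "time_s": time; "joints": joint angles; "joint_vel": joint speeds; "joint_efforts": joint torques, N m; "ee_pos": TCP position; "eef_rot": TCP orientation; "contact_force": force on the tool from outside, world axes, zero at the start; "wrist_torque": the same for the moment, N m; "finger_gap": finger opening in mm; "grasp_force": force on a finger pad.
Only numpy, scipy, OpenCV 4.12 (cv2) and the standard library are available. Lean on these libraries where they do the work, as an engineer would, in place of code of your own. Each camera call takes 0.05 s, during which the arm holds its last target. There are 200 camera calls.

## Working session

There is one attempt and no reset: what is moved stays moved. The work goes in short steps, Python scripts to look and compute and a tool call to move; the robot and the scene stay as the last step left them, time stands still between calls to the robot, and variables do not carry over. Pictures are saved under pics/ and viewed, at most 16 in all, crops included, and the job is handed in when it is done.

Besides the shell and the picture viewer there is one more tool, called after ">>>" as name(argument=value, ...) on one line, values as JSON. carry_out: Moves the arm, as the interface text tells. Its arguments: {"type":"object","properties":{"motion":{"type":"array"},"squeeze":{"type":"number"}},"required":["motion"]}

```bash
ls; mkdir -p pics; python3 - <<'E'
from station import env, optics
import cv2,numpy as np
for n in("scene","side"):
    im=optics.get_image(n); cv2.imwrite(f"pics/{n}0.png",cv2.resize(im[:,:,::-1],(800,600),interpolation=cv2.INTER_CUBIC))
    c=optics.calibration(n); print(n,np.round(c["mtx"],1).tolist(),np.round(c["world_to_cam"],3).tolist(),[k for k in c])
s=env.get_state();print(s)
E
```

```text
pics
scene [[465.3, 0.0, 285.4], [0.0, 465.3, 217.6], [0.0, 0.0, 1.0]] [[0.444, 0.896, 0.016, -159.831], [-0.638, 0.304, 0.708, 320.483], [0.629, -0.325, 0.706, -1759.815], [0.0, 0.0, 0.0, 1.0]] ['mtx', 'world_to_cam']
side [[435.0, 0.0, 275.1], [0.0, 435.0, 211.8], [0.0, 0.0, 1.0]] [[0.936, -0.353, -0.022, -577.439], [0.239, 0.587, 0.774, -157.055], [-0.26, -0.729, 0.633, -1065.559], [0.0, 0.0, 0.0, 1.0]] ['mtx', 'world_to_cam']
{'time_s': 0.1, 'joints': array([ 1.30051755,  0.41793125, -0.01032462,  1.61412121,  0.00470049,
        1.11066369, -0.05302117]), 'joint_vel': array([ 0.00107472, -0.00249359,  0.00067375, -0.00237352,  0.00034261,
        0.00127019, -0.00045799]), 'joint_efforts': array([ 8.59788233e-04, -8.65823722e+01,  6.79519940e-01, -4.35634840e+01,
        1.91088917e-02,  4.91983272e-03, -9.12784617e-05]), 'ee_pos': array([ 141.67668532, -608.41418725,  230.70908816]), 'eef_rot': array([[ 9.73942517e-01,  2.26794772e-01, -3.23882049e-04],
       [ 2.26794990e-01, -9.73941953e-01,  1.05072997e-03],
       [-7.71422515e-05, -1.09680542e-03, -9.99999396e-01]]), 'contact_force': array([ 0.62715261, -0.64741412,  0.15402235]), 'wrist_torque': array([ 0.0007009 , -0.06084639, -0.02442584]), 'grasp_force': 0.0, 'finger_gap': 85.46805757304753}
```

View pics/scene0.png

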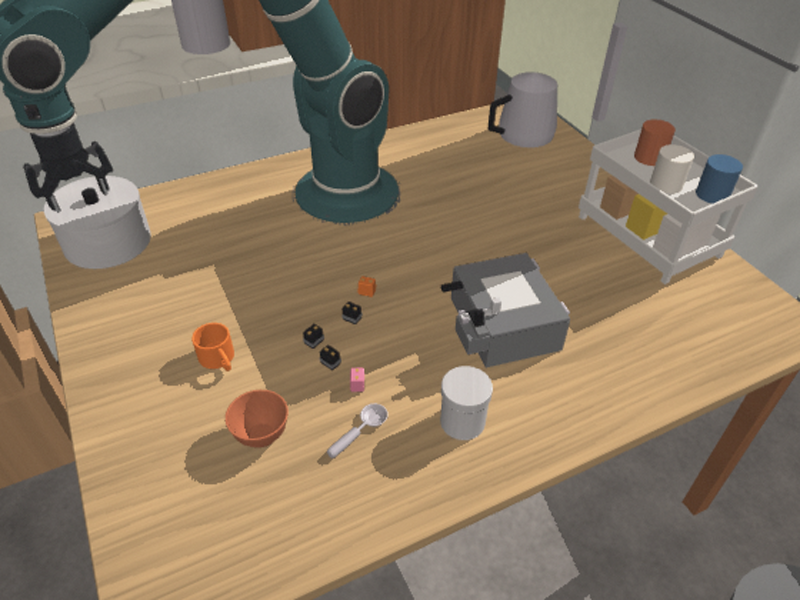

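View pics/side0.png

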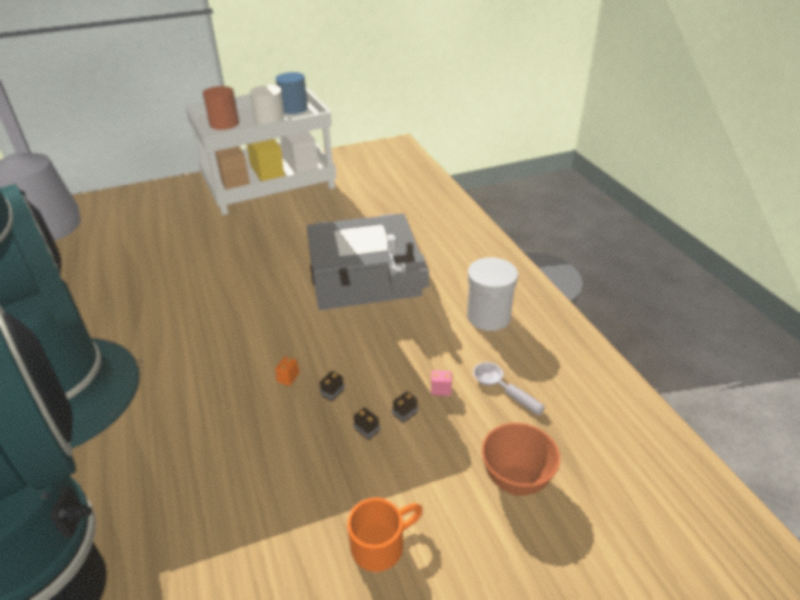

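Batteries (scene, 800x600 px): (313,335), (352,312), (330,356). Lookalikes: orange block (367,286) and pink block (358,379), both to be left alone. The box is at about (510,305), handle at (452,288). One crop next to check.

```bash
python3 - <<'E'
import cv2,numpy as np
from station import optics
a=optics.get_image("scene");b=optics.get_image("side")
cv2.imwrite("pics/sc_raw.png",a[:,:,::-1]);cv2.imwrite("pics/si_raw.png",b[:,:,::-1])
# scene crop cols 300-410 rows 170-260 ; side crop cols 205-315,rows 140-222 
A=cv2.resize(a[172:257,300:405],None,fx=3.8,fy=3.8,interpolation=cv2.INTER_CUBIC)[:300,:400]
B=cv2.resize(b[145:224,208:313],None,fx=3.8,fy=3.8,interpolation=cv2.INTER_CUBIC)[:300,:400]
C=cv2.resize(a[190:270,200:305],None,fx=3.8,fy=3.8,interpolation=cv2.INTER_CUBIC)[:300,:400]
D=cv2.resize(b[240:319,185:290],None,fx=3.8,fy=3.8,interpolation=cv2.INTER_CUBIC)[:300,:400]
o=np.zeros((600,800,3),np.uint8)
for im,y,x in((A,0,0),(B,0,400),(C,300,0),(D,300,400)): o[y:y+im.shape[0],x:x+im.shape[1]]=im
cv2.imwrite("pics/crop1.png",o[:,:,::-1])
E
```

```text
(no output)
```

View pics/crop1.png

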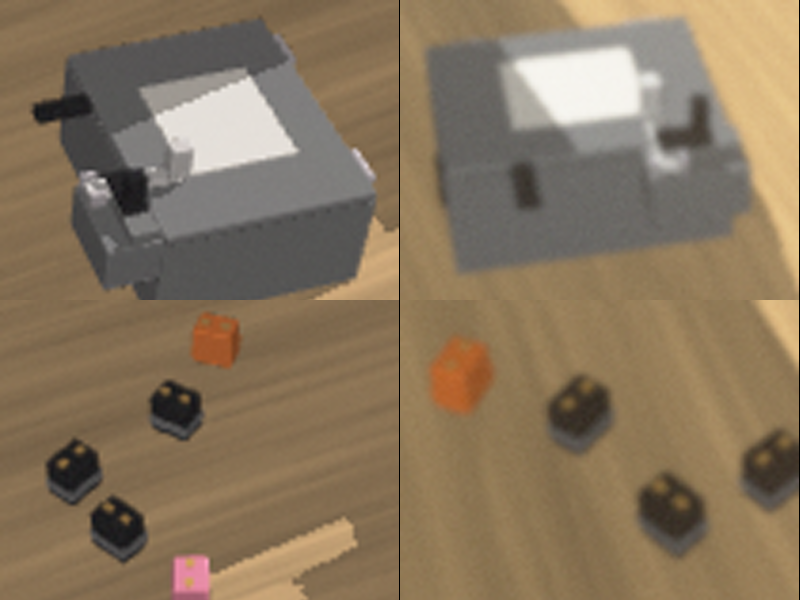

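```bash
cat > h.py <<'E'
import numpy as np, cv2
from station import env, optics
def proj(c,P):
    q=np.atleast_2d(P)@c["world_to_cam"][:3,:3].T+c["world_to_cam"][:3,3]
    K=c["mtx"]; return np.c_[K[0,2]+K[0,0]*q[:,0]/-q[:,2], K[1,2]+K[1,1]*-q[:,1]/-q[:,2]]
def onplane(c,uv,z):
    K=c["mtx"];W=np.array(c["world_to_cam"]);R=W[:3,:3];o=-R.T@W[:3,3]
    uv=np.atleast_2d(uv); d=np.c_[(uv[:,0]-K[0,2])/K[0,0],-(uv[:,1]-K[1,2])/K[1,1],-np.ones(len(uv))]@R
    return o+d*((z-o[2])/d[:,2])[:,None]
def box2w(p,P):
    x,y,a=p;P=np.atleast_2d(P);c,s=np.cos(a),np.sin(a)
    return np.c_[x+c*P[:,0]-s*P[:,1],y+s*P[:,0]+c*P[:,1],P[:,2]]
E
python3 - <<'E'
from h import *
from scipy.optimize import least_squares
cs,ci=optics.calibration("scene"),optics.calibration("side")
S=[((-85,105,95),(70,60)),((85,105,95),(265,20)),((85,-105,95),(375,195)),((-130,50,90),(37,110)),((-54,-50,130),(180,142))]
I=[((-85,105,95),(40,170)),((85,105,95),(30,47)),((85,-105,95),(285,20)),((-130,50,88),(127,205)),((-54,-50,130),(248,78))]
fs=lambda L,o:(np.array([l[0] for l in L],float),np.array([l[1] for l in L])/3.8+o)
PS,us=fs(S,(300,172));PI,ui=fs(I,(208,145))
f=lambda p:np.r_[(proj(cs,box2w([p[0]*100,p[1]*100,p[2]],PS))-us).ravel(),(proj(ci,box2w([p[0]*100,p[1]*100,p[2]],PI))-ui).ravel()]
r=least_squares(f,[5.5,3,1.57],loss="soft_l1");print(r.x,np.round(r.fun,1).reshape(-1,2).tolist())
for n,a,b in(("A",[(165,92),(186,98)],[(168,104),(190,93)]),("B",[(63,165),(79,150)],[(260,185),(281,203)]),("C",[(107,208),(125,220)],[(364,157),(386,145)])):
    for c,q,o in((cs,a,(200,190)),(ci,b,(185,240))):
        w=onplane(c,np.array(q)/3.8+o,37);d=w[1]-w[0];print(n,w.mean(0).round(),np.hypot(*d[:2]).round(1),np.degrees(np.arctan2(d[1],d[0])).round())
w=onplane(cs,np.array([[350,540],[192,565],[216,325]])*1.0/3.8+[200,190-300/3.8],30);print(w.round())
E
```

```text
[5.96627703 1.13258144 1.37961278] [[-0.5, -2.6], [0.2, -1.0], [0.6, -0.2], [-0.7, -0.0], [-0.4, 0.1], [0.5, -0.2], [-0.9, -1.1], [1.3, -1.5], [0.0, 0.2], [0.5, 0.3]]
A [ 447. -175.   37.] 18.1 43.0
A [ 442. -179.   37.] 15.9 14.0
B [ 476. -274.   37.] 19.0 120.0
B [ 470. -273.   37.] 18.8 -68.0
C [ 544. -264.   37.] 18.4 24.0
C [ 539. -264.   37.] 16.2 14.0
[[ 636. -117.   30.]
 [ 607. -231.   30.]
 [ 379. -110.   30.]]
```

Crop: three dark batteries with two brass contacts, at (175,405), (73,470), (118,528) in the lower left quarter. The orange (215,340) and pink (192,575) blocks are the lookalikes. Box yaw is about 79°; the knob is at (130,190) and the fin at (180,155). Moving above the box.

>>> carry_out(motion=[{"gripper": 1,"translation": [0.8,0.96,0.1],"twist": -1},{"gripper": 1,"translation": [0.8,0.96,0.1],"twist": -1},{"gripper": 1,"translation": [0.8,0.96,0.1],"twist": -1},{"gripper": 1,"translation": [0.8,0.96,0.1],"twist": -1},{"gripper": 1,"translation": [0.8,0.96,0.1],"twist": -0.8},{"gripper": 1,"translation": [0.8,0.96,0.1],"twist": 0},{"gripper": 1,"translation": [0.8,0.96,0.1],"twist": 0},{"gripper": 1,"translation": [0.8,0.96,0.1],"twist": 0}])

```text
time_s: 1.2
ee_pos: [302.3, -415.8, 251.3]
eef_rot: [[0.982, -0.189, -0.0], [-0.189, -0.982, 0.0], [-0.0, -0.0, -1.0]]
contact_force: [0.9, -0.3, 1.0]
finger_gap: 85.6
grasp_force: 0.0
```

>>> carry_out(motion=[{"gripper": 1,"translation": [0.8,0.96,0.1],"twist": 0},{"gripper": 1,"translation": [0.8,0.96,0.1],"twist": 0},{"gripper": 1,"translation": [0.8,0.96,0.1],"twist": 0},{"gripper": 1,"translation": [0.8,0.96,0.1],"twist": 0},{"gripper": 1,"translation": [0.8,0.96,0.1],"twist": 0},{"gripper": 1,"translation": [0.8,0.96,0.1],"twist": 0},{"gripper": 1,"translation": [0.8,0.96,0.1],"twist": 0},{"gripper": 1,"translation": [0.8,0.96,0.1],"twist": 0}])

```text
time_s: 2.2
ee_pos: [462.2, -223.8, 271.3]
eef_rot: [[0.982, -0.189, -0.0], [-0.189, -0.982, 0.0], [-0.0, -0.0, -1.0]]
contact_force: [-0.7, 0.1, 0.1]
finger_gap: 85.5
grasp_force: 0.0
```

>>> carry_out(motion=[{"gripper": 0.5,"translation": [0.8,0.96,0.1],"twist": 0},{"gripper": 0.5,"translation": [0.8,0.96,0.1],"twist": 0},{"gripper": 0.5,"translation": [0.8,0.96,0.1],"twist": 0},{"gripper": 0.5,"translation": [0.8,0.96,0.1],"twist": 0},{"gripper": 0.5,"translation": [0.8,0.96,0.1],"twist": 0},{"gripper": 0.5,"translation": [0.8,0.96,0.1],"twist": 0},{"gripper": 0.5,"translation": [0.8,0.96,0.1],"twist": 0},{"gripper": 0.5,"translation": [0.8,0.96,0.1],"twist": 0}])

```text
time_s: 3.2
ee_pos: [622.3, -32.0, 291.2]
eef_rot: [[0.982, -0.189, -0.0], [-0.189, -0.982, 0.0], [-0.0, 0.0, -1.0]]
contact_force: [0.1, -0.4, 0.5]
finger_gap: 42.7
grasp_force: 0.0
```

```bash
cat >> h.py <<'E'
def wrist(name,p=None,P=()):
    c=optics.calibration("wrist"); im=np.ascontiguousarray(optics.get_image("wrist")[:,:,::-1])
    im=cv2.resize(im,(800,600),interpolation=cv2.INTER_CUBIC);k=800/560
    if p is not None:
        for u in proj(c,box2w(p,P)): cv2.circle(im,tuple(int(v) for v in u*k),4,(0,0,255),1)
    cv2.imwrite("pics/"+name,im); np.savez("pics/"+name+".npz",K=c["mtx"],W=c["world_to_cam"]); return c
E
python3 - <<'E'
from h import *
p=[596.6,113.3,1.3796]
P=[(-100,-77,138.5),(-54,-50,130),(-112,50,95),(-85,105,95),(-85,-105,95),(85,105,95),(85,-105,95),(-120,-50,104)]
c=wrist("w1.png",p,P);print(proj(c,box2w(p,P)).round()*10//7)
W=np.array(c["world_to_cam"]);print(-W[:3,:3].T@W[:3,3])
E
```

```text
[[324. 235.]
 [250. 278.]
 [354. 405.]
 [320. 472.]
 [307. 181.]
 [ 88. 472.]
 [ 37. 180.]
 [364. 270.]]
[688.96677784 -45.59274149 433.92848701]
```

View pics/w1.png

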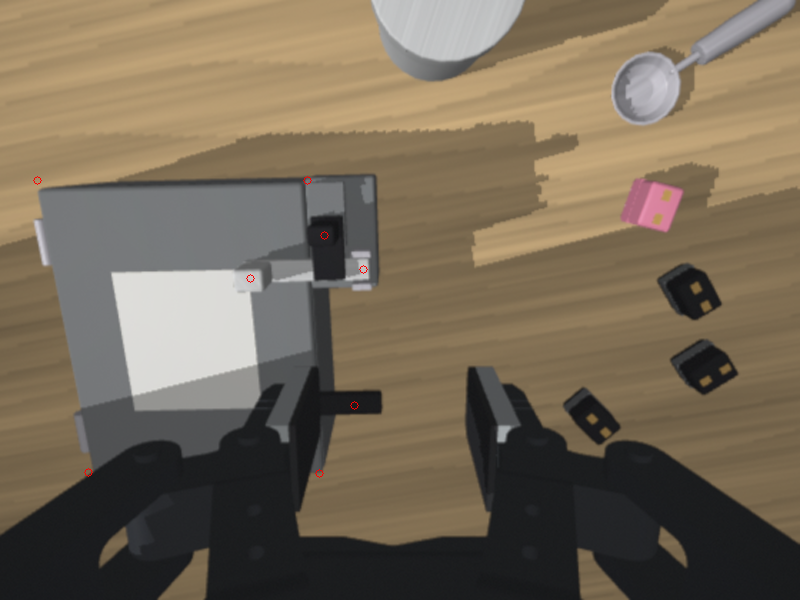

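```bash
python3 - <<'E'
from h import *
from scipy.optimize import least_squares
z=np.load("pics/w1.png.npz");c=dict(mtx=z["K"],world_to_cam=z["W"])
L=[((85,-105,95),(41,189)),((-85,-105,95),(303,181)),((-130,-108,96),(375,176)),((-130,50,95),(381,402)),((-120,-50,104),(362,270)),((-54,-50,130),(251,280)),((-100,-77,138.5),(324,232))]
P=np.array([l[0] for l in L],float);u=np.array([l[1] for l in L])*.7
r=least_squares(lambda q:(proj(c,box2w([q[0]*100,q[1]*100,q[2]],P))-u).ravel(),[5.97,1.13,1.38],loss="soft_l1")
print(r.x,(r.fun.reshape(-1,2)/.7).round(1).tolist())
p=[r.x[0]*100,r.x[1]*100,r.x[2]]
print(box2w(p,[(-100,-77,129.5),(-54,-50,119.5),(-112,50,90)]).round(1))
for a in([(592,419),(605,436)],[(697,288),(706,306)],[(705,381),(726,369)]):
    w=onplane(c,np.array(a)*.7,37);d=w[1]-w[0];print(w.mean(0).round(),np.hypot(*d[:2]).round(1),np.degrees(np.arctan2(d[1],d[0])).round())
E
```

```text
[5.93989752 1.12793084 1.40656129] [[-5.1, -0.6], [1.6, 0.2], [0.8, -1.5], [2.6, 1.8], [1.0, -1.6], [-1.5, 0.4], [-1.8, 3.1]]
[[653.6   1.5 129.5]
 [634.5  51.3 119.5]
 [526.4  10.5  90. ]]
[ 439. -174.   37.] 20.3 -153.0
[ 538. -263.   37.] 17.3 -158.0
[ 469. -272.   37.] 18.7 -66.0
```

The picture shows knob (324,232), fin (251,280) and handle tip (381,402). The box fit is (594,113) with yaw 1.407. Next, grip the knob and slide it.

>>> carry_out(motion=[{"gripper": 0.36,"translation": [0.65,0.7,0],"twist": 0.3},{"gripper": 0.36,"translation": [0.6,0.64,-0.4],"twist": 0},{"gripper": 0.36,"translation": [0,0,-1],"twist": 0},{"gripper": 0.36,"translation": [0,0,-1],"twist": 0},{"gripper": 0.36,"translation": [0,0,-1],"twist": 0},{"gripper": 0.36,"translation": [0,0,-1],"twist": 0},{"gripper": 0.36,"translation": [0,0,-1],"twist": 0},{"gripper": 0.36,"translation": [0,0,-1],"twist": 0}])

```text
time_s: 4.25
ee_pos: [652.8, 1.1, 129.6]
eef_rot: [[0.987, -0.164, -0.001], [-0.164, -0.987, 0.0], [-0.001, -0.0, -1.0]]
contact_force: [0.8, -0.9, 1.2]
finger_gap: 30.7
grasp_force: 0.0
```

>>> carry_out(motion=[{"gripper": 0.36,"translation": [0,0,-0.6],"twist": 0},{"gripper": 0,"translation": [0,0,0],"twist": 0},{"gripper": 0,"translation": [0,0,0],"twist": 0},{"gripper": 0,"translation": [0,0,0],"twist": 0}], squeeze=30)

```text
time_s: 4.75
ee_pos: [652.3, 3.6, 115.0]
eef_rot: [[0.987, -0.161, -0.002], [-0.161, -0.987, 0.003], [-0.002, -0.003, -1.0]]
contact_force: [5.4, 12.2, -24.8]
finger_gap: 15.4
grasp_force: 32.4
```

>>> carry_out(motion=[{"gripper": 0,"translation": [0.3,0.05,0.1],"twist": 0},{"gripper": 0,"translation": [0.3,-0.05,0],"twist": 0},{"gripper": 0,"translation": [0.2,-0.05,0],"twist": 0},{"gripper": 0,"translation": [0,0,0],"twist": 0}])

```text
time_s: 5.25
ee_pos: [671.6, 0.4, 116.7]
eef_rot: [[0.987, -0.163, -0.004], [-0.163, -0.987, 0.001], [-0.004, -0.0, -1.0]]
contact_force: [2.4, 4.3, -28.4]
finger_gap: 15.3
grasp_force: 30.4
```

>>> carry_out(motion=[{"gripper": 0.36,"translation": [0,0,0],"twist": 0},{"gripper": 0.36,"translation": [0,0,0],"twist": 0},{"gripper": 0.36,"translation": [0,0,0.6],"twist": 0},{"gripper": 0.36,"translation": [0,0,1],"twist": 0},{"gripper": 0.4,"translation": [0,0,1],"twist": 0}])

```text
time_s: 5.88
ee_pos: [673.4, -0.5, 186.2]
eef_rot: [[0.987, -0.163, 0.002], [-0.163, -0.987, 0.0], [0.002, -0.0, -1.0]]
contact_force: [-0.8, 0.1, 0.2]
finger_gap: 34.0
grasp_force: 0.0
```

```bash
python3 - <<'E'
from h import *
print(env.get_state()["joints"].round(2))
E
```

```text
[ 0.19  0.57 -0.34  1.52  0.21  1.09 -1.93]
```

>>> carry_out(motion=[{"gripper": 0.36,"translation": [-0.2,0.27,0],"twist": 1},{"gripper": 0.36,"translation": [-0.2,0.27,0],"twist": 1},{"gripper": 0.36,"translation": [-0.2,0.27,0],"twist": 1},{"gripper": 0.36,"translation": [-0.2,0.27,0],"twist": 1},{"gripper": 0.36,"translation": [-0.2,0.27,0],"twist": 1},{"gripper": 0.36,"translation": [-0.2,0.27,0],"twist": 1},{"gripper": 0.36,"translation": [-0.2,0.27,0],"twist": 1},{"gripper": 0.36,"translation": [-0.16,0.25,0],"twist": 1}])

```text
time_s: 6.88
ee_pos: [634.3, 53.2, 185.4]
eef_rot: [[0.859, 0.512, 0.002], [0.512, -0.859, -0.0], [0.001, 0.001, -1.0]]
contact_force: [0.0, 0.3, -0.4]
finger_gap: 30.7
grasp_force: 0.0
```

>>> carry_out(motion=[{"gripper": 0.36,"translation": [0,0,0],"twist": 1},{"gripper": 0.36,"translation": [0,0,0],"twist": 1},{"gripper": 0.36,"translation": [0,0,0],"twist": 1},{"gripper": 0.36,"translation": [0,0,0],"twist": 1},{"gripper": 0.36,"translation": [0,0,0],"twist": 1},{"gripper": 0.36,"translation": [0,0,0],"twist": 1},{"gripper": 0.36,"translation": [0,0,0],"twist": 1},{"gripper": 0.36,"translation": [0,0,0],"twist": 1}])

```text
time_s: 7.88
ee_pos: [634.5, 52.8, 185.4]
eef_rot: [[0.33, 0.944, 0.002], [0.944, -0.33, -0.001], [-0.0, 0.002, -1.0]]
contact_force: [-0.1, 0.2, 0.4]
finger_gap: 30.6
grasp_force: 0.0
```

>>> carry_out(motion=[{"gripper": 0.36,"translation": [0,0,0],"twist": 1},{"gripper": 0.36,"translation": [0,0,-0.4],"twist": 1},{"gripper": 0.36,"translation": [0,0,-1],"twist": 0},{"gripper": 0.36,"translation": [0,0,-1],"twist": 0},{"gripper": 0.36,"translation": [0,0,-0.7],"twist": 0},{"gripper": 0,"translation": [0,0,0],"twist": 0},{"gripper": 0,"translation": [0,0,0],"twist": 0},{"gripper": 0,"translation": [0,0,0],"twist": 0}], squeeze=25)

```text
time_s: 8.88
ee_pos: [634.4, 52.6, 106.9]
eef_rot: [[0.164, 0.987, 0.001], [0.987, -0.164, -0.001], [-0.0, 0.001, -1.0]]
contact_force: [1.6, -3.6, -4.9]
finger_gap: 13.1
grasp_force: 31.2
```

>>> carry_out(motion=[{"gripper": 0,"translation": [-0.05,-0.29,0.57],"twist": 0},{"gripper": 0,"translation": [-0.06,-0.38,0.45],"twist": 0},{"gripper": 0,"translation": [-0.08,-0.5,0.39],"twist": 0},{"gripper": 0,"translation": [-0.09,-0.53,0.25],"twist": 0}])

```text
time_s: 9.38
ee_pos: [627.4, 11.1, 149.2]
eef_rot: [[0.162, 0.987, 0.002], [0.987, -0.162, 0.001], [0.002, 0.002, -1.0]]
contact_force: [3.7, 3.4, -2.9]
finger_gap: 13.4
grasp_force: 30.2
```

>>> carry_out(motion=[{"gripper": 0,"translation": [-0.1,-0.62,0.14],"twist": 0},{"gripper": 0,"translation": [-0.1,-0.58,0],"twist": 0},{"gripper": 0,"translation": [-0.1,-0.62,-0.14],"twist": 0},{"gripper": 0,"translation": [-0.09,-0.53,-0.25],"twist": 0}])

```text
time_s: 9.88
ee_pos: [617.3, -49.0, 142.5]
eef_rot: [[0.163, 0.987, 0.001], [0.987, -0.163, -0.0], [-0.0, 0.001, -1.0]]
contact_force: [0.1, 2.1, 4.1]
finger_gap: 13.2
grasp_force: 31.6
```

>>> carry_out(motion=[{"gripper": 0.36,"translation": [0,0,0],"twist": 0},{"gripper": 0.36,"translation": [0,0,0.3],"twist": 0},{"gripper": 0.36,"translation": [0,0,0.8],"twist": 0},{"gripper": 0.36,"translation": [0,0,0.9],"twist": 0},{"gripper": 0.36,"translation": [0,0,0.8],"twist": 0},{"gripper": 0.36,"translation": [-0.9,0.6,0],"twist": 0},{"gripper": 0.36,"translation": [-0.9,0.6,0],"twist": 0},{"gripper": 0.36,"translation": [-0.9,0.6,0],"twist": 0}])

```text
time_s: 10.88
ee_pos: [549.2, -2.5, 212.6]
eef_rot: [[0.163, 0.987, 0.001], [0.987, -0.163, -0.0], [-0.0, 0.001, -1.0]]
contact_force: [-0.4, 0.2, 0.6]
finger_gap: 30.6
grasp_force: 0.0
```

>>> carry_out(motion=[{"gripper": 0.4,"translation": [-0.94,0.64,0],"twist": 0},{"gripper": 0.4,"translation": [0,0,0],"twist": 0}])

```text
time_s: 11.12
ee_pos: [525.4, 14.1, 212.8]
eef_rot: [[0.161, 0.987, 0.001], [0.987, -0.161, -0.001], [-0.001, 0.001, -1.0]]
contact_force: [0.0, -0.7, 0.6]
finger_gap: 34.0
grasp_force: 0.0
```

```bash
python3 - <<'E'
from h import *
p=[594,113.8,1.4066]
wrist("w2.png",p,[(-130,50,95),(-85,105,95),(-85,-105,95),(-85,42,95),(-85,58,95)])
print(env.get_state()["ee_pos"].round(1))
E
```

```text
[526.3  13.1 212.7]
```

View pics/w2.png

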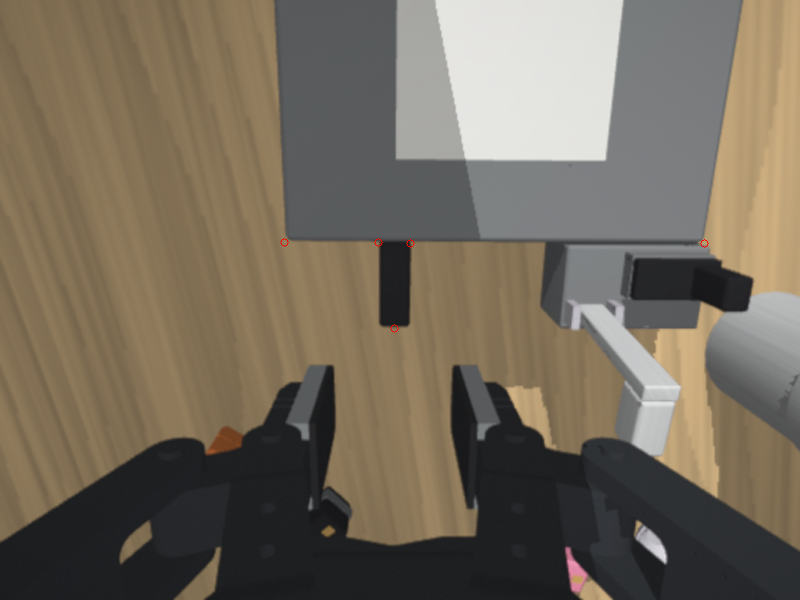

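The overlay fits within about 1 mm. The latch is back (640,400) and the handle is at (395,285). Grip the handle.

>>> carry_out(motion=[{"gripper": 0.4,"translation": [0,0,-1],"twist": 0},{"gripper": 0.4,"translation": [0,0,-1],"twist": 0},{"gripper": 0.4,"translation": [0,0,-1],"twist": 0},{"gripper": 0.4,"translation": [0,0,-1],"twist": 0},{"gripper": 0.4,"translation": [0,0,-1],"twist": 0},{"gripper": 0.4,"translation": [0,0,-0.5],"twist": 0},{"gripper": 0,"translation": [0,0,0],"twist": 0},{"gripper": 0,"translation": [0,0,0],"twist": 0}], squeeze=30)

```text
time_s: 12.18
ee_pos: [526.4, 12.8, 74.6]
eef_rot: [[0.163, 0.987, -0.0], [0.987, -0.163, -0.0], [-0.0, -0.0, -1.0]]
contact_force: [-2.8, 0.1, -2.5]
finger_gap: 15.3
grasp_force: 33.1
```

```bash
python3 - <<'E'
import numpy as np
# grasp pt rel hinge: (-197,+9) ; lid rotates up: angle th
a0=np.arctan2(9,197);r=np.hypot(197,9);N=18
th=np.linspace(0,1.66,N+1);x=-r*np.cos(a0+th);z=r*np.sin(a0+th)
d=np.c_[np.diff(x)*.163,np.diff(x)*.987,np.diff(z)]/25
print(d.round(2).tolist())
E
```

```text
[[0.01, 0.07, 0.72], [0.02, 0.13, 0.71], [0.03, 0.2, 0.7], [0.04, 0.26, 0.68], [0.05, 0.32, 0.65], [0.06, 0.38, 0.62], [0.07, 0.43, 0.58], [0.08, 0.48, 0.54], [0.09, 0.53, 0.49], [0.09, 0.57, 0.44], [0.1, 0.61, 0.38], [0.11, 0.64, 0.33], [0.11, 0.67, 0.26], [0.11, 0.69, 0.2], [0.12, 0.71, 0.14], [0.12, 0.71, 0.07], [0.12, 0.72, 0.0], [0.12, 0.71, -0.06]]
```

>>> carry_out(motion=[{"gripper": 0,"translation": [0.01,0.07,0.72],"twist": 0},{"gripper": 0,"translation": [0.02,0.13,0.71],"twist": 0},{"gripper": 0,"translation": [0.03,0.2,0.7],"twist": 0},{"gripper": 0,"translation": [0.04,0.26,0.68],"twist": 0},{"gripper": 0,"translation": [0.05,0.32,0.65],"twist": 0},{"gripper": 0,"translation": [0.06,0.38,0.62],"twist": 0}])

```text
time_s: 12.92
ee_pos: [532.0, 47.2, 177.3]
eef_rot: [[0.163, 0.987, 0.001], [0.987, -0.163, -0.0], [-0.0, 0.001, -1.0]]
contact_force: [6.3, -1.3, -4.9]
finger_gap: 15.1
grasp_force: 32.0
```

>>> carry_out(motion=[{"gripper": 0,"translation": [0.07,0.43,0.58],"twist": 0},{"gripper": 0,"translation": [0.08,0.48,0.54],"twist": 0},{"gripper": 0,"translation": [0.09,0.53,0.49],"twist": 0},{"gripper": 0,"translation": [0.09,0.57,0.44],"twist": 0},{"gripper": 0,"translation": [0.1,0.61,0.38],"twist": 0},{"gripper": 0,"translation": [0.11,0.64,0.33],"twist": 0}])

```text
time_s: 13.68
ee_pos: [545.7, 128.8, 246.1]
eef_rot: [[0.164, 0.987, 0.001], [0.987, -0.164, -0.0], [-0.0, 0.001, -1.0]]
contact_force: [8.6, -3.6, -7.7]
finger_gap: 15.5
grasp_force: 31.9
```

>>> carry_out(motion=[{"gripper": 0,"translation": [0.11,0.67,0.26],"twist": 0},{"gripper": 0,"translation": [0.11,0.69,0.2],"twist": 0},{"gripper": 0,"translation": [0.12,0.71,0.14],"twist": 0},{"gripper": 0,"translation": [0.12,0.71,0.07],"twist": 0},{"gripper": 0,"translation": [0.12,0.72,0],"twist": 0},{"gripper": 0,"translation": [0.12,0.71,-0.06],"twist": 0}])

```text
time_s: 14.42
ee_pos: [563.4, 234.0, 261.4]
eef_rot: [[0.164, 0.986, 0.002], [0.986, -0.164, -0.0], [-0.0, 0.002, -1.0]]
contact_force: [9.1, -6.2, -1.3]
finger_gap: 15.6
grasp_force: 34.8
```

>>> carry_out(motion=[{"gripper": 0.4,"translation": [0,0,0],"twist": 0},{"gripper": 0.4,"translation": [0,0,0.2],"twist": 0},{"gripper": 0.4,"translation": [0,0,1],"twist": 0},{"gripper": 0.4,"translation": [0,0,1],"twist": 0},{"gripper": 0.4,"translation": [0,-0.2,0.6],"twist": 0},{"gripper": 0,"translation": [0.4,-0.9,0],"twist": 0},{"gripper": 0,"translation": [0.5,-0.9,0],"twist": 0},{"gripper": 0,"translation": [0.5,-0.9,0],"twist": 0}])

```text
time_s: 15.42
ee_pos: [597.7, 159.7, 330.4]
eef_rot: [[0.164, 0.987, -0.0], [0.987, -0.164, -0.0], [-0.0, -0.0, -1.0]]
contact_force: [0.9, 0.5, -0.2]
finger_gap: 0.2
grasp_force: 0.0
```

>>> carry_out(motion=[{"gripper": 0,"translation": [0.5,-0.9,0],"twist": 0},{"gripper": 0,"translation": [0.5,-0.9,0],"twist": 0},{"gripper": 0,"translation": [0.5,-0.9,0],"twist": 0},{"gripper": 0,"translation": [0.4,-0.7,0],"twist": 0},{"gripper": 0,"translation": [0,0,-1],"twist": 0},{"gripper": 0,"translation": [0,0,-1],"twist": 0},{"gripper": 0,"translation": [0,0,-1],"twist": 0},{"gripper": 0,"translation": [0,0,-1],"twist": 0}])

```text
time_s: 16.42
ee_pos: [644.9, 75.8, 229.5]
eef_rot: [[0.163, 0.987, -0.0], [0.987, -0.163, 0.0], [0.0, -0.0, -1.0]]
contact_force: [0.3, -0.5, -0.5]
finger_gap: 0.2
grasp_force: 0.0
```

```bash
python3 - <<'E'
from h import *
p=[594,114.5,1.4066]
c=wrist("w3.png",p,[(-30,-58,43),(38,-30,77),(81,-9,36),(0,46,4)])
print(env.get_state()["ee_pos"].round(1),box2w(p,[(-30,-58,43)]))
E
```

```text
[643.7  75.4 226.2] [[646.31611683  75.42284658  43.        ]]
```

View pics/w3.png

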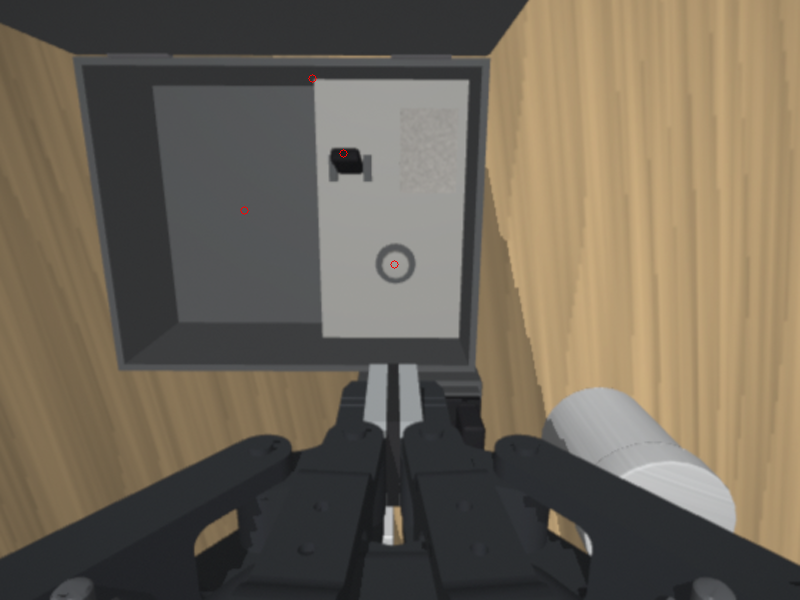

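The lid is open, the test button is at (395,264) and the lever is up at (345,160). The overlay agrees. Press the button.

>>> carry_out(motion=[{"gripper": 0,"translation": [0.1,0,-1],"twist": 0},{"gripper": 0,"translation": [0,0,-1],"twist": 0},{"gripper": 0,"translation": [0,0,-1],"twist": 0},{"gripper": 0,"translation": [0,0,-1],"twist": 0},{"gripper": 0,"translation": [0,0,-1],"twist": 0},{"gripper": 0,"translation": [0,0,-1],"twist": 0},{"gripper": 0,"translation": [0,0,-1],"twist": 0}])

```text
time_s: 17.35
ee_pos: [647.8, 75.8, 55.1]
eef_rot: [[0.163, 0.987, 0.0], [0.987, -0.163, -0.0], [-0.0, 0.0, -1.0]]
contact_force: [0.6, -0.4, -0.4]
finger_gap: -0.1
grasp_force: 0.0
```

>>> carry_out(motion=[{"gripper": 0,"translation": [0,0,-0.3],"twist": 0},{"gripper": 0,"translation": [0,0,-0.25],"twist": 0},{"gripper": 0,"translation": [0,0,0],"twist": 0}])

```text
time_s: 17.73
ee_pos: [647.9, 76.0, 42.1]
eef_rot: [[0.163, 0.987, 0.001], [0.987, -0.163, -0.0], [0.0, 0.001, -1.0]]
contact_force: [-0.4, -1.0, 0.8]
finger_gap: 0.3
grasp_force: 0.5
```

>>> carry_out(motion=[{"gripper": 0,"translation": [0,0,-0.1],"twist": 0},{"gripper": 0,"translation": [0,0,-0.08],"twist": 0},{"gripper": 0,"translation": [0,0,0],"twist": 0},{"gripper": 0,"translation": [0,0,0],"twist": 0}])

```text
time_s: 18.23
ee_pos: [648.0, 76.1, 37.6]
eef_rot: [[0.163, 0.987, 0.001], [0.987, -0.163, 0.0], [0.0, 0.001, -1.0]]
contact_force: [0.1, -0.3, 6.0]
finger_gap: 0.1
grasp_force: 3.0
```

>>> carry_out(motion=[{"gripper": 0,"translation": [0,0,0.4],"twist": 0},{"gripper": 0,"translation": [0,0,0.5],"twist": 0},{"gripper": 0,"translation": [-0.6,0.1,0],"twist": 0},{"gripper": 0,"translation": [-0.57,0.09,0],"twist": 0}])

```text
time_s: 18.73
ee_pos: [617.8, 80.9, 60.2]
eef_rot: [[0.163, 0.987, 0.0], [0.987, -0.163, -0.0], [0.0, 0.0, -1.0]]
contact_force: [-0.2, 0.1, -0.3]
finger_gap: 0.0
grasp_force: 0.0
```

```bash
python3 - <<'E'
from h import *
p=[594,114.5,1.4066]
c=wrist("w4.png",p,[(4,-30,69)])
print(env.get_state()["ee_pos"].round(1))
E
```

```text
[616.1  81.4  59.9]
```

View pics/w4.png

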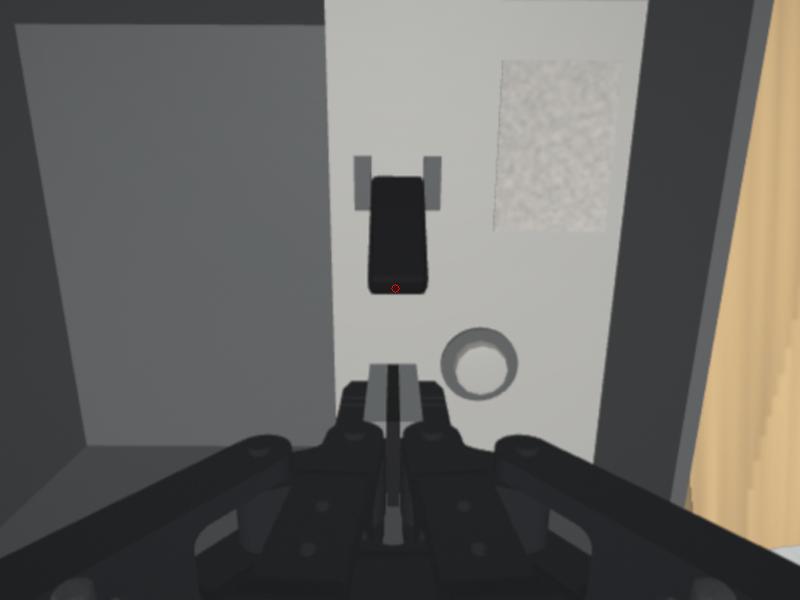

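The lever has dropped, with its tip at (397,288) in line with the fingers. Push it up.

>>> carry_out(motion=[{"gripper": 0,"translation": [0.07,0.4,-0.1],"twist": 0},{"gripper": 0,"translation": [0.07,0.4,0],"twist": 0},{"gripper": 0,"translation": [0.06,0.38,0],"twist": 0},{"gripper": 0,"translation": [0.06,0.38,0],"twist": 0},{"gripper": 0,"translation": [0.05,0.3,0],"twist": 0},{"gripper": 0,"translation": [0,0,0],"twist": 0},{"gripper": 0,"translation": [0,0,0],"twist": 0},{"gripper": 0,"translation": [0,0,0],"twist": 0}])

```text
time_s: 19.77
ee_pos: [626.0, 126.9, 57.0]
eef_rot: [[0.164, 0.987, -0.0], [0.987, -0.164, -0.0], [-0.0, -0.0, -1.0]]
contact_force: [-0.0, -0.4, -0.4]
finger_gap: -0.0
grasp_force: 0.0
```

>>> carry_out(motion=[{"gripper": 0,"translation": [-0.1,-0.6,0],"twist": 0},{"gripper": 0,"translation": [-0.1,-0.6,0.3],"twist": 0},{"gripper": 0,"translation": [0,0,1],"twist": 0},{"gripper": 0,"translation": [0,0,1],"twist": 0},{"gripper": 0,"translation": [0,0,1],"twist": 0},{"gripper": 0,"translation": [0,0,1],"twist": 0},{"gripper": 0,"translation": [0,0,1],"twist": 0},{"gripper": 0,"translation": [0,0,1],"twist": 0}])

```text
time_s: 20.78
ee_pos: [620.9, 95.8, 215.9]
eef_rot: [[0.164, 0.986, 0.0], [0.986, -0.164, -0.001], [-0.0, 0.0, -1.0]]
contact_force: [-0.4, -0.2, 0.3]
finger_gap: -0.3
grasp_force: 0.0
```

>>> carry_out(motion=[{"gripper": 0.6,"translation": [-0.55,-1,0.4],"twist": 1},{"gripper": 0.6,"translation": [-0.55,-1,0],"twist": 1},{"gripper": 0.6,"translation": [-0.55,-1,0],"twist": 1},{"gripper": 0.6,"translation": [-0.55,-1,0],"twist": 1},{"gripper": 0.6,"translation": [-0.55,-1,0],"twist": 1},{"gripper": 0.6,"translation": [-0.55,-1,0],"twist": 1},{"gripper": 0.6,"translation": [-0.55,-1,0],"twist": 1},{"gripper": 0.6,"translation": [-0.55,-1,0],"twist": 0.6}])

```text
time_s: 21.78
ee_pos: [509.9, -104.6, 224.8]
eef_rot: [[-0.48, 0.877, -0.0], [0.877, 0.48, -0.001], [-0.001, -0.001, -1.0]]
contact_force: [1.0, 0.2, -1.1]
finger_gap: 51.3
grasp_force: 0.0
```

>>> carry_out(motion=[{"gripper": 0.6,"translation": [-0.7,-0.9,-0.4],"twist": 0},{"gripper": 0.6,"translation": [-0.7,-0.9,-0.4],"twist": 0},{"gripper": 0.6,"translation": [-0.6,-0.6,-0.2],"twist": 0},{"gripper": 0.6,"translation": [-0.6,0,0],"twist": 0},{"gripper": 0.6,"translation": [0,0,0],"twist": 0}])

```text
time_s: 22.4
ee_pos: [445.1, -162.8, 200.0]
eef_rot: [[-0.478, 0.878, -0.0], [0.878, 0.478, -0.001], [-0.001, -0.001, -1.0]]
contact_force: [1.0, 0.7, 0.1]
finger_gap: 51.5
grasp_force: 0.0
```

```bash
python3 - <<'E'
from h import *
wrist("w5.png")
print(env.get_state()["ee_pos"].round(1))
E
```

```text
[ 445.9 -162.6  200.1]
```

View pics/w5.png

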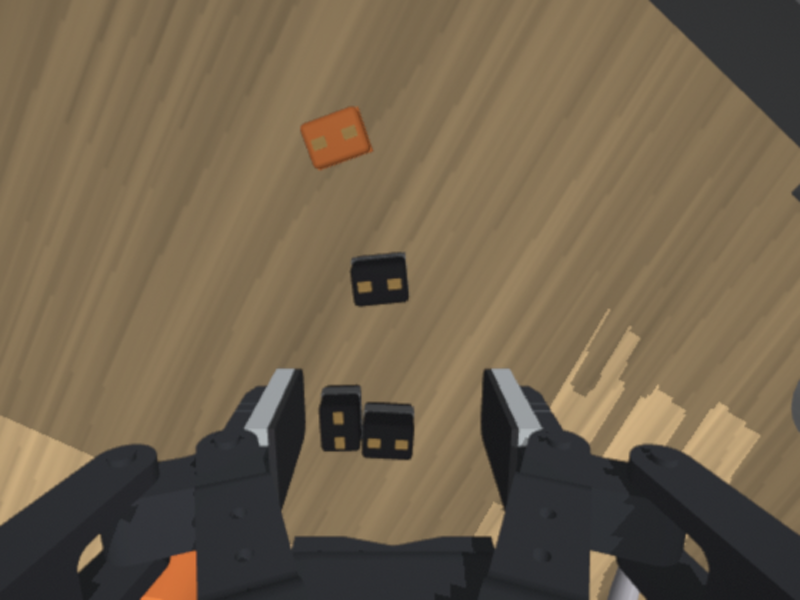

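A is at (380,285). B (340,430) and C (388,443) now lie nearly side by side, so one has been knocked.

```bash
python3 - <<'E'
from h import *
z=np.load("pics/w5.png.npz");c=dict(mtx=z["K"],world_to_cam=z["W"])
for a in([(364,287),(394,284)],[(338,418),(340,443)],[(374,442),(402,445)]):
    w=onplane(c,np.array(a)*.7,37);d=w[1]-w[0];print(w.mean(0).round(1),np.hypot(*d[:2]).round(1),np.degrees(np.arctan2(d[1],d[0])).round())
E
```

```text
[ 441.6 -174.2   37. ] 18.1 34.0
[ 464.6 -272.    37. ] 18.1 -59.0
[ 497.  -265.1   37. ] 18.4 22.0
```

>>> carry_out(motion=[{"gripper": 0.65,"translation": [-0.17,-0.46,-0.7],"twist": 0.9},{"gripper": 0.65,"translation": [0,0,-1],"twist": 0},{"gripper": 0.65,"translation": [0,0,-1],"twist": 0},{"gripper": 0.65,"translation": [0,0,-1],"twist": 0},{"gripper": 0.65,"translation": [0,0,-1],"twist": 0},{"gripper": 0.65,"translation": [0,0,-1],"twist": 0},{"gripper": 0.65,"translation": [0,0,-1],"twist": 0},{"gripper": 0.65,"translation": [0,0,-0.95],"twist": 0}])

```text
time_s: 23.45
ee_pos: [442.6, -173.6, 7.6]
eef_rot: [[-0.547, 0.837, 0.001], [0.837, 0.547, -0.0], [-0.0, 0.001, -1.0]]
contact_force: [0.0, -0.5, -0.7]
finger_gap: 55.4
grasp_force: 0.0
```

>>> carry_out(motion=[{"gripper": 0,"translation": [0,0,0],"twist": 0},{"gripper": 0,"translation": [0,0,0],"twist": 0},{"gripper": 0,"translation": [0,0,0],"twist": 0},{"gripper": 0,"translation": [0,0,0.5],"twist": 0}], squeeze=40)

```text
time_s: 23.95
ee_pos: [441.6, -174.1, 21.3]
eef_rot: [[-0.546, 0.838, -0.0], [0.838, 0.546, 0.0], [0.0, -0.0, -1.0]]
contact_force: [0.1, -0.0, -0.3]
finger_gap: 33.6
grasp_force: 41.0
```

>>> carry_out(motion=[{"gripper": 0,"translation": [0,0,0.8],"twist": -1},{"gripper": 0,"translation": [0,0,0.8],"twist": -1},{"gripper": 0,"translation": [0.32,0.95,0.8],"twist": -1},{"gripper": 0,"translation": [0.32,0.95,0.8],"twist": -1},{"gripper": 0,"translation": [0.32,0.95,0.8],"twist": -1},{"gripper": 0,"translation": [0.32,0.95,0.8],"twist": -1},{"gripper": 0,"translation": [0.32,0.95,0],"twist": -1},{"gripper": 0,"translation": [0.32,0.95,0],"twist": -1}])

```text
time_s: 24.95
ee_pos: [490.1, -30.9, 142.1]
eef_rot: [[0.123, 0.992, 0.001], [0.992, -0.123, -0.0], [-0.0, 0.001, -1.0]]
contact_force: [-0.2, 0.2, -1.2]
finger_gap: 33.5
grasp_force: 41.2
```

>>> carry_out(motion=[{"gripper": 0,"translation": [0.32,0.95,0],"twist": -0.5},{"gripper": 0,"translation": [0.32,0.95,0],"twist": 0},{"gripper": 0,"translation": [0.32,0.95,0],"twist": 0},{"gripper": 0,"translation": [0.32,0.95,0],"twist": 0},{"gripper": 0,"translation": [0.32,0.95,0],"twist": 0},{"gripper": 0,"translation": [0.32,0.95,0],"twist": 0},{"gripper": 0,"translation": [0.32,0.95,0],"twist": 0},{"gripper": 0,"translation": [0.36,0.95,0],"twist": 0}])

```text
time_s: 25.95
ee_pos: [554.9, 159.1, 142.0]
eef_rot: [[0.163, 0.987, 0.001], [0.987, -0.163, 0.0], [0.0, 0.0, -1.0]]
contact_force: [0.2, -0.0, -0.6]
finger_gap: 33.1
grasp_force: 41.2
```

>>> carry_out(motion=[{"gripper": 0,"translation": [0,0,0],"twist": 0}])

```text
time_s: 26.08
ee_pos: [554.7, 160.3, 141.9]
eef_rot: [[0.161, 0.987, 0.001], [0.987, -0.161, 0.001], [0.002, 0.0, -1.0]]
contact_force: [0.2, -0.4, -0.6]
finger_gap: 33.5
grasp_force: 41.1
```

>>> carry_out(motion=[{"gripper": 0,"translation": [0,-0.15,-1],"twist": 0},{"gripper": 0,"translation": [0,0,-1],"twist": 0},{"gripper": 0,"translation": [0,0,-1],"twist": 0},{"gripper": 0,"translation": [0,0,-1],"twist": 0},{"gripper": 0,"translation": [0,0,-0.8],"twist": 0},{"gripper": 0,"translation": [0,0,-0.3],"twist": 0},{"gripper": 0,"translation": [0,0,0],"twist": 0}])

```text
time_s: 26.95
ee_pos: [556.1, 153.8, 13.7]
eef_rot: [[0.164, 0.986, 0.002], [0.986, -0.164, 0.0], [0.0, 0.002, -1.0]]
contact_force: [5.6, -1.2, -1.0]
finger_gap: 33.7
grasp_force: 44.7
```

>>> carry_out(motion=[{"gripper": 0.55,"translation": [0,0,0],"twist": 0},{"gripper": 0.55,"translation": [0,0,0],"twist": 0},{"gripper": 0.55,"translation": [0,0,0.5],"twist": 0},{"gripper": 0.55,"translation": [0,0,1],"twist": 0},{"gripper": 0.55,"translation": [0,0,1],"twist": 0},{"gripper": 0.55,"translation": [0,0,1],"twist": 0},{"gripper": 0.55,"translation": [0,0,1],"twist": 0},{"gripper": 0.55,"translation": [0,0,1],"twist": 0}])

```text
time_s: 27.95
ee_pos: [554.8, 154.3, 152.2]
eef_rot: [[0.163, 0.987, 0.0], [0.987, -0.163, 0.0], [0.0, 0.0, -1.0]]
contact_force: [0.1, -0.3, -0.7]
finger_gap: 46.8
grasp_force: 0.0
```

>>> carry_out(motion=[{"gripper": 0.6,"translation": [-0.2,-1,0.3],"twist": -1},{"gripper": 0.6,"translation": [-0.2,-1,0.3],"twist": -1},{"gripper": 0.6,"translation": [-0.2,-1,0],"twist": -1},{"gripper": 0.6,"translation": [-0.2,-1,0],"twist": -1},{"gripper": 0.6,"translation": [-0.2,-1,0],"twist": -1},{"gripper": 0.6,"translation": [-0.2,-1,0],"twist": -1},{"gripper": 0.6,"translation": [-0.2,-1,0],"twist": -1},{"gripper": 0.6,"translation": [-0.2,-1,0],"twist": -1}])

```text
time_s: 28.95
ee_pos: [514.4, -47.1, 165.7]
eef_rot: [[0.763, 0.647, -0.0], [0.647, -0.763, 0.0], [-0.0, -0.0, -1.0]]
contact_force: [0.1, 0.3, -0.1]
finger_gap: 50.9
grasp_force: 0.0
```

>>> carry_out(motion=[{"gripper": 0.6,"translation": [-0.2,-1,0],"twist": -1},{"gripper": 0.6,"translation": [-0.2,-1,0],"twist": -0.9},{"gripper": 0.6,"translation": [-0.2,-1,0],"twist": 0},{"gripper": 0.6,"translation": [-0.2,-1,0],"twist": 0},{"gripper": 0.6,"translation": [-0.2,-1,0],"twist": 0},{"gripper": 0.6,"translation": [-0.2,-1,0],"twist": 0},{"gripper": 0.6,"translation": [-0.2,-1,0],"twist": 0},{"gripper": 0.6,"translation": [-0.2,-1,0],"twist": 0}])

```text
time_s: 29.95
ee_pos: [474.2, -247.1, 165.7]
eef_rot: [[0.857, 0.515, -0.0], [0.515, -0.857, 0.0], [-0.0, -0.0, -1.0]]
contact_force: [-0.3, 0.4, 0.3]
finger_gap: 51.3
grasp_force: 0.0
```

```bash
python3 - <<'E'
from h import *
wrist("w6.png")
print(env.get_state()["ee_pos"].round(1))
E
```

```text
[ 473.1 -250.5  165.6]
```

View pics/w6.png

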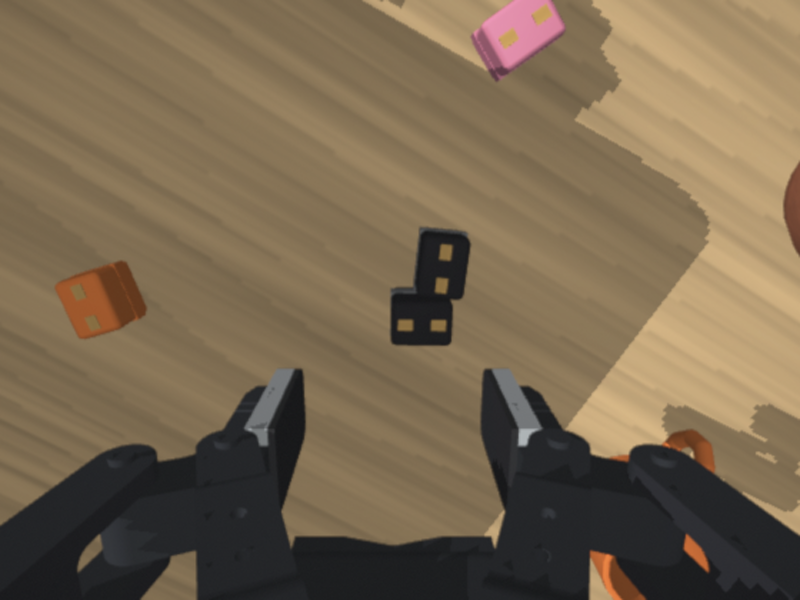

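B (421,320) is aligned with the fingers. C is at (444,268) and touching it, on the side where no finger goes.

```bash
python3 - <<'E'
from h import *
z=np.load("pics/w6.png.npz");c=dict(mtx=z["K"],world_to_cam=z["W"])
for a in([(405,326),(438,326)],[(446,253),(442,285)]):
    w=onplane(c,np.array(a)*.7,37);d=w[1]-w[0];print(w.mean(0).round(1),np.hypot(*d[:2]).round(1),np.degrees(np.arctan2(d[1],d[0])).round())
E
```

```text
[ 463.7 -272.5   37. ] 17.9 -59.0
[ 496.6 -266.1   37. ] 17.3 -155.0
```

>>> carry_out(motion=[{"gripper": 0.62,"translation": [-0.38,-0.88,-0.3],"twist": 0},{"gripper": 0.62,"translation": [0,0,-1],"twist": 0},{"gripper": 0.62,"translation": [0,0,-1],"twist": 0},{"gripper": 0.62,"translation": [0,0,-1],"twist": 0},{"gripper": 0.62,"translation": [0,0,-1],"twist": 0},{"gripper": 0.62,"translation": [0,0,-1],"twist": 0},{"gripper": 0.62,"translation": [0,0,-1],"twist": 0},{"gripper": 0.62,"translation": [0,0,0],"twist": 0}])

```text
time_s: 31.0
ee_pos: [464.1, -267.3, 7.0]
eef_rot: [[0.857, 0.515, -0.003], [0.515, -0.857, 0.002], [-0.001, -0.003, -1.0]]
contact_force: [-0.6, -1.0, 0.7]
finger_gap: 52.9
grasp_force: 0.0
```

>>> carry_out(motion=[{"gripper": 0,"translation": [0,0,0],"twist": 0},{"gripper": 0,"translation": [0,0,0],"twist": 0},{"gripper": 0,"translation": [0,0,0],"twist": 0},{"gripper": 0,"translation": [0,0,0.5],"twist": 0}])

```text
time_s: 31.5
ee_pos: [465.0, -267.3, 21.1]
eef_rot: [[0.856, 0.517, -0.001], [0.517, -0.856, 0.0], [-0.0, -0.001, -1.0]]
contact_force: [-0.6, -0.6, -0.6]
finger_gap: 33.2
grasp_force: 39.9
```

>>> carry_out(motion=[{"gripper": 0,"translation": [0,0,0.9],"twist": 0},{"gripper": 0,"translation": [0,0,0.9],"twist": 0.9},{"gripper": 0,"translation": [0.21,0.97,0.9],"twist": 1},{"gripper": 0,"translation": [0.21,0.97,0.9],"twist": 1},{"gripper": 0,"translation": [0.21,0.97,0.9],"twist": 1},{"gripper": 0,"translation": [0.21,0.97,0.4],"twist": 1},{"gripper": 0,"translation": [0.21,0.97,0],"twist": 1},{"gripper": 0,"translation": [0.21,0.97,0],"twist": 1}])

```text
time_s: 32.5
ee_pos: [496.8, -120.7, 143.2]
eef_rot: [[0.409, 0.913, -0.0], [0.913, -0.409, -0.0], [-0.0, -0.0, -1.0]]
contact_force: [0.0, 0.3, -1.6]
finger_gap: 32.8
grasp_force: 39.9
```

>>> carry_out(motion=[{"gripper": 0,"translation": [0.21,0.97,0],"twist": 1},{"gripper": 0,"translation": [0.21,0.97,0],"twist": 1},{"gripper": 0,"translation": [0.21,0.97,0],"twist": 1},{"gripper": 0,"translation": [0.21,0.97,0],"twist": 0},{"gripper": 0,"translation": [0.21,0.97,0],"twist": 0},{"gripper": 0,"translation": [0.21,0.97,0],"twist": 0},{"gripper": 0,"translation": [0.21,0.97,0],"twist": 0},{"gripper": 0,"translation": [0.21,0.97,0],"twist": 0}])

```text
time_s: 33.5
ee_pos: [538.9, 73.8, 143.1]
eef_rot: [[0.16, 0.987, -0.0], [0.987, -0.16, 0.0], [0.0, -0.0, -1.0]]
contact_force: [-0.1, 0.4, 0.7]
finger_gap: 33.0
grasp_force: 39.9
```

>>> carry_out(motion=[{"gripper": 0,"translation": [0.21,0.97,0],"twist": 0},{"gripper": 0,"translation": [0.21,0.97,0],"twist": 0},{"gripper": 0,"translation": [0,0,0],"twist": 0}])

```text
time_s: 33.88
ee_pos: [549.1, 123.5, 143.2]
eef_rot: [[0.158, 0.987, -0.0], [0.987, -0.158, 0.001], [0.001, -0.0, -1.0]]
contact_force: [-0.1, 0.1, -0.9]
finger_gap: 33.2
grasp_force: 39.9
```

>>> carry_out(motion=[{"gripper": 0,"translation": [0,-0.12,-1],"twist": 0.1},{"gripper": 0,"translation": [0,0,-1],"twist": 0},{"gripper": 0,"translation": [0,0,-1],"twist": 0},{"gripper": 0,"translation": [0,0,-1],"twist": 0},{"gripper": 0,"translation": [0,0,-0.85],"twist": 0},{"gripper": 0,"translation": [0,0,-0.3],"twist": 0},{"gripper": 0,"translation": [0,0,0],"twist": 0}])

```text
time_s: 34.75
ee_pos: [549.8, 117.5, 14.4]
eef_rot: [[0.154, 0.988, 0.0], [0.988, -0.154, 0.0], [0.0, 0.0, -1.0]]
contact_force: [2.7, -1.3, -0.2]
finger_gap: 33.2
grasp_force: 43.5
```

>>> carry_out(motion=[{"gripper": 0.55,"translation": [0,0,0],"twist": 0},{"gripper": 0.55,"translation": [0,0,0],"twist": 0},{"gripper": 0.55,"translation": [0,0,0.5],"twist": 0},{"gripper": 0.55,"translation": [0,0,1],"twist": 0},{"gripper": 0.55,"translation": [0,0,1],"twist": 0},{"gripper": 0.55,"translation": [0,0,1],"twist": 0},{"gripper": 0.55,"translation": [0,0,1],"twist": 0},{"gripper": 0.55,"translation": [0,0,1],"twist": 0}])

```text
time_s: 35.75
ee_pos: [549.0, 117.7, 153.4]
eef_rot: [[0.154, 0.988, 0.0], [0.988, -0.154, -0.0], [-0.0, 0.0, -1.0]]
contact_force: [-0.3, -0.6, -0.7]
finger_gap: 46.7
grasp_force: 0.0
```

>>> carry_out(motion=[{"gripper": 0.62,"translation": [-0.12,-0.98,0.3],"twist": 0},{"gripper": 0.62,"translation": [-0.12,-0.98,0.2],"twist": 0.8},{"gripper": 0.62,"translation": [-0.12,-0.98,0],"twist": 1},{"gripper": 0.62,"translation": [-0.12,-0.98,0],"twist": 1},{"gripper": 0.62,"translation": [-0.12,-0.98,0],"twist": 1},{"gripper": 0.62,"translation": [-0.12,-0.98,0],"twist": 1},{"gripper": 0.62,"translation": [-0.12,-0.98,0],"twist": 1},{"gripper": 0.62,"translation": [-0.12,-0.98,0],"twist": 1}])

```text
time_s: 36.75
ee_pos: [525.0, -79.1, 165.0]
eef_rot: [[-0.428, 0.904, 0.0], [0.904, 0.428, -0.0], [-0.001, -0.0, -1.0]]
contact_force: [1.7, -0.3, -0.4]
finger_gap: 52.6
grasp_force: 0.0
```

>>> carry_out(motion=[{"gripper": 0.62,"translation": [-0.12,-0.98,0],"twist": 0},{"gripper": 0.62,"translation": [-0.12,-0.98,0],"twist": 0},{"gripper": 0.62,"translation": [-0.12,-0.98,0],"twist": 0},{"gripper": 0.62,"translation": [-0.12,-0.98,0],"twist": 0},{"gripper": 0.62,"translation": [-0.12,-0.98,0],"twist": 0},{"gripper": 0.62,"translation": [-0.12,-0.98,0],"twist": 0},{"gripper": 0.62,"translation": [-0.12,-0.98,0],"twist": 0},{"gripper": 0.62,"translation": [0,0,0],"twist": 0}])

```text
time_s: 37.75
ee_pos: [503.7, -251.6, 164.7]
eef_rot: [[-0.422, 0.906, -0.0], [0.906, 0.422, -0.001], [-0.0, -0.0, -1.0]]
contact_force: [0.3, 0.8, -0.2]
finger_gap: 52.9
grasp_force: 0.0
```

```bash
python3 - <<'E'
from h import *
wrist("w7.png")
print(env.get_state()["ee_pos"].round(1))
E
```

```text
[ 504.  -250.2  164.8]
```

View pics/w7.png

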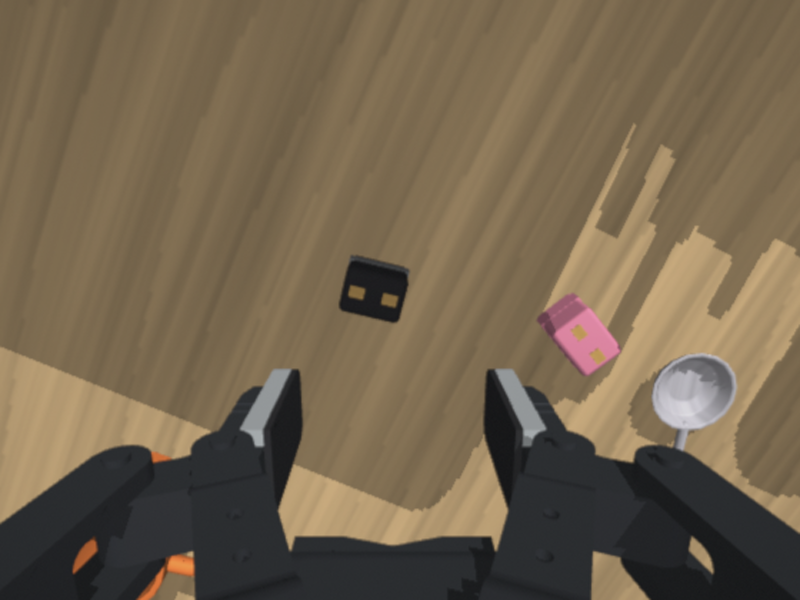

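C is alone at (374,292), turned about 12° from the fingers.

```bash
python3 - <<'E'
from h import *
z=np.load("pics/w7.png.npz");c=dict(mtx=z["K"],world_to_cam=z["W"])
for a in([(356,293),(389,300)],):
    w=onplane(c,np.array(a)*.7,37);d=w[1]-w[0];print(w.mean(0).round(1),np.hypot(*d[:2]).round(1),np.degrees(np.arctan2(d[1],d[0])).round())
E
```

```text
[ 496.1 -261.3   37. ] 18.0 13.0
```

>>> carry_out(motion=[{"gripper": 0.64,"translation": [-0.32,-0.44,-0.3],"twist": -0.9},{"gripper": 0.64,"translation": [0,0,-1],"twist": -0.9},{"gripper": 0.64,"translation": [0,0,-1],"twist": -0.6},{"gripper": 0.64,"translation": [0,0,-1],"twist": 0},{"gripper": 0.64,"translation": [0,0,-1],"twist": 0},{"gripper": 0.64,"translation": [0,0,-1],"twist": 0},{"gripper": 0.64,"translation": [0,0,-1],"twist": 0},{"gripper": 0.64,"translation": [0,0,0],"twist": 0}])

```text
time_s: 38.8
ee_pos: [495.7, -259.5, 6.2]
eef_rot: [[-0.228, 0.974, -0.002], [0.974, 0.228, 0.002], [0.002, -0.002, -1.0]]
contact_force: [-0.1, -0.8, -0.3]
finger_gap: 54.4
grasp_force: 0.0
```

>>> carry_out(motion=[{"gripper": 0,"translation": [0,0,0],"twist": 0},{"gripper": 0,"translation": [0,0,0],"twist": 0},{"gripper": 0,"translation": [0,0,0],"twist": 0},{"gripper": 0,"translation": [0,0,0.5],"twist": 0}])

```text
time_s: 39.3
ee_pos: [496.1, -260.8, 20.1]
eef_rot: [[-0.227, 0.974, -0.0], [0.974, 0.227, 0.0], [0.0, -0.0, -1.0]]
contact_force: [-0.3, 0.1, -1.3]
finger_gap: 33.5
grasp_force: 39.9
```

>>> carry_out(motion=[{"gripper": 0,"translation": [0,0,0.9],"twist": -1},{"gripper": 0,"translation": [0,0,0.9],"twist": -1},{"gripper": 0,"translation": [0.13,0.98,0.9],"twist": -1},{"gripper": 0,"translation": [0.13,0.98,0.9],"twist": -1},{"gripper": 0,"translation": [0.13,0.98,0.9],"twist": -0.5},{"gripper": 0,"translation": [0.13,0.98,0.4],"twist": 0},{"gripper": 0,"translation": [0.13,0.98,0],"twist": 0},{"gripper": 0,"translation": [0.13,0.98,0],"twist": 0}])

```text
time_s: 40.3
ee_pos: [515.7, -112.8, 142.2]
eef_rot: [[0.162, 0.987, -0.0], [0.987, -0.162, -0.0], [-0.0, -0.0, -1.0]]
contact_force: [1.2, 1.1, -1.0]
finger_gap: 33.6
grasp_force: 39.8
```

>>> carry_out(motion=[{"gripper": 0,"translation": [0.13,0.98,0],"twist": 0},{"gripper": 0,"translation": [0.13,0.98,0],"twist": 0},{"gripper": 0,"translation": [0.13,0.98,0],"twist": 0},{"gripper": 0,"translation": [0.13,0.98,0],"twist": 0},{"gripper": 0,"translation": [0.13,0.98,0],"twist": 0},{"gripper": 0,"translation": [0.13,0.98,0],"twist": 0},{"gripper": 0,"translation": [0.13,0.98,0],"twist": 0},{"gripper": 0,"translation": [0.13,0.98,0],"twist": 0}])

```text
time_s: 41.3
ee_pos: [541.5, 83.2, 142.0]
eef_rot: [[0.162, 0.987, -0.0], [0.987, -0.162, -0.0], [-0.0, -0.0, -1.0]]
contact_force: [-0.1, 0.2, -1.5]
finger_gap: 33.5
grasp_force: 39.8
```

>>> carry_out(motion=[{"gripper": 0,"translation": [0,0,0],"twist": 0}])

```text
time_s: 41.42
ee_pos: [541.4, 84.4, 142.1]
eef_rot: [[0.159, 0.987, -0.0], [0.987, -0.159, 0.001], [0.001, -0.0, -1.0]]
contact_force: [0.1, -0.3, -0.1]
finger_gap: 33.6
grasp_force: 39.8
```

>>> carry_out(motion=[{"gripper": 0,"translation": [0,0,-1],"twist": 0},{"gripper": 0,"translation": [0,0,-1],"twist": 0},{"gripper": 0,"translation": [0,0,-1],"twist": 0},{"gripper": 0,"translation": [0,0,-1],"twist": 0},{"gripper": 0,"translation": [0,0,-0.8],"twist": 0},{"gripper": 0,"translation": [0,0,-0.3],"twist": 0},{"gripper": 0,"translation": [0,0,0],"twist": 0}])

```text
time_s: 42.3
ee_pos: [543.5, 81.6, 14.6]
eef_rot: [[0.164, 0.986, 0.003], [0.986, -0.164, 0.0], [0.001, 0.003, -1.0]]
contact_force: [9.2, -1.6, -0.7]
finger_gap: 33.5
grasp_force: 46.7
```

>>> carry_out(motion=[{"gripper": 0.55,"translation": [0,0,0],"twist": 0},{"gripper": 0.55,"translation": [0,0,0],"twist": 0},{"gripper": 0.55,"translation": [0,0,0.5],"twist": 0},{"gripper": 0.55,"translation": [0,0,1],"twist": 0},{"gripper": 0.55,"translation": [0,0,1],"twist": 0},{"gripper": 0.55,"translation": [0,0,1],"twist": 0},{"gripper": 0.55,"translation": [0,0,1],"twist": 0},{"gripper": 0.55,"translation": [0,0,1],"twist": 0}])

```text
time_s: 43.3
ee_pos: [541.8, 81.8, 152.9]
eef_rot: [[0.163, 0.987, 0.0], [0.987, -0.163, -0.0], [-0.0, 0.0, -1.0]]
contact_force: [-0.1, 0.2, -0.4]
finger_gap: 47.0
grasp_force: 0.0
```

>>> carry_out(motion=[{"gripper": 0.4,"translation": [0.5,-1,1],"twist": 0},{"gripper": 0.4,"translation": [0.5,-1,1],"twist": 0},{"gripper": 0.4,"translation": [0,0,1],"twist": 0},{"gripper": 0.4,"translation": [0,0,0],"twist": 0}])

```text
time_s: 43.8
ee_pos: [567.6, 31.8, 228.6]
eef_rot: [[0.164, 0.987, 0.003], [0.987, -0.164, -0.0], [0.0, 0.003, -1.0]]
contact_force: [0.1, 0.6, -0.2]
finger_gap: 34.1
grasp_force: 0.0
```

```bash
python3 - <<'E'
from h import *
p=[594,114.5,1.4066]
wrist("w8.png",p,[(34,46,40),(-4,46,40),(-38,46,40),(38,-30,77)])
im=optics.get_image("scene")
cv2.imwrite("pics/sc2.png",cv2.resize(im[:,:,::-1],(800,600)))
print(env.get_state()["ee_pos"].round(1))
E
```

```text
[566.6  31.9 226.7]
```

View pics/w8.png

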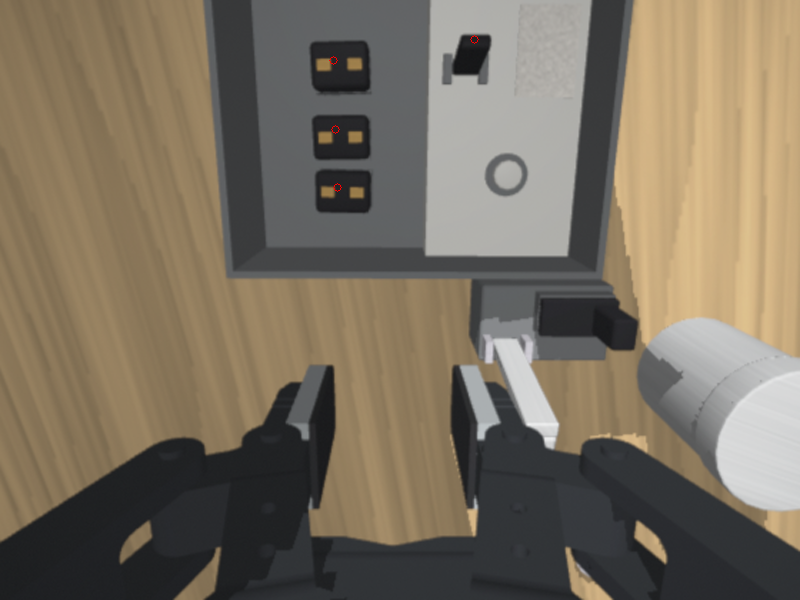

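View pics/sc2.png

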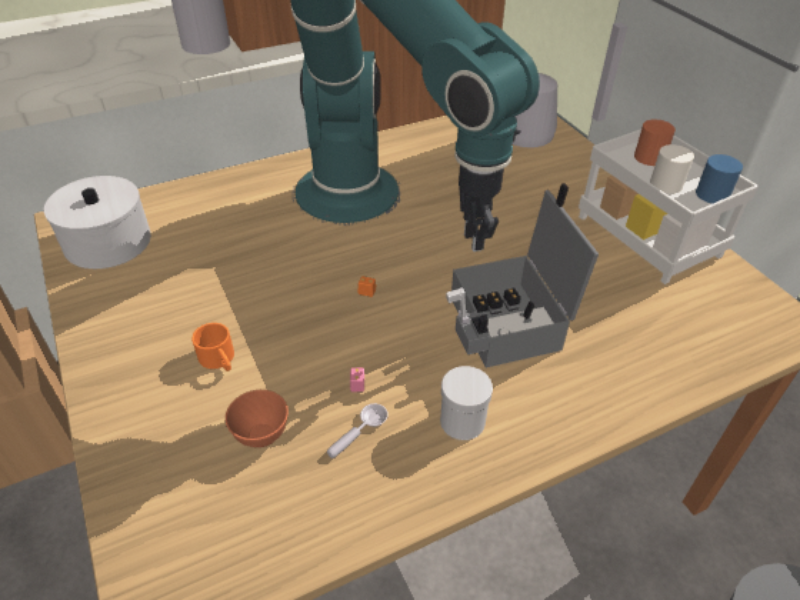

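All three batteries are in the bay at (340,65), (340,137) and (343,190), the lever is up (470,55), and no others are on the board. Close the lid by retracing the arc.

>>> carry_out(motion=[{"gripper": 0.4,"translation": [0,0,1],"twist": 0},{"gripper": 0.4,"translation": [0,0,1],"twist": 0},{"gripper": 0.4,"translation": [0,0,1],"twist": 0},{"gripper": 0.4,"translation": [0,0,1],"twist": 0},{"gripper": 0.4,"translation": [0,1,0],"twist": 0},{"gripper": 0.4,"translation": [0,1,0],"twist": 0},{"gripper": 0.4,"translation": [0,1,0],"twist": 0},{"gripper": 0.4,"translation": [0,1,0],"twist": 0}])

```text
time_s: 44.9
ee_pos: [566.4, 132.9, 326.0]
eef_rot: [[0.163, 0.987, -0.001], [0.987, -0.163, -0.0], [-0.001, -0.001, -1.0]]
contact_force: [0.5, -0.2, -0.1]
finger_gap: 34.2
grasp_force: 0.0
```

>>> carry_out(motion=[{"gripper": 0.4,"translation": [-0.04,1,0],"twist": 0},{"gripper": 0.4,"translation": [-0.04,1,0],"twist": 0},{"gripper": 0.4,"translation": [-0.04,1,0],"twist": 0},{"gripper": 0.4,"translation": [-0.04,1,0],"twist": 0},{"gripper": 0.4,"translation": [0,0.1,0],"twist": 0}])

```text
time_s: 45.52
ee_pos: [561.9, 236.4, 326.0]
eef_rot: [[0.16, 0.987, -0.002], [0.987, -0.16, 0.0], [-0.0, -0.002, -1.0]]
contact_force: [-0.8, -0.8, -0.4]
finger_gap: 34.2
grasp_force: 0.0
```

>>> carry_out(motion=[{"gripper": 0.4,"translation": [0.04,0,-0.9],"twist": 0},{"gripper": 0.4,"translation": [0,0,-0.9],"twist": 0},{"gripper": 0.4,"translation": [0,0,-0.8],"twist": 0},{"gripper": 0,"translation": [0,0,0],"twist": 0},{"gripper": 0,"translation": [0,0,0],"twist": 0},{"gripper": 0,"translation": [0,0,0],"twist": 0}], squeeze=30)

```text
time_s: 46.28
ee_pos: [563.6, 233.6, 261.0]
eef_rot: [[0.164, 0.987, -0.002], [0.987, -0.164, -0.001], [-0.001, -0.001, -1.0]]
contact_force: [4.8, -2.0, -26.3]
finger_gap: 15.4
grasp_force: 31.9
```

>>> carry_out(motion=[{"gripper": 0,"translation": [-0.12,-0.71,0.06],"twist": 0},{"gripper": 0,"translation": [-0.12,-0.72,0],"twist": 0},{"gripper": 0,"translation": [-0.12,-0.71,-0.07],"twist": 0},{"gripper": 0,"translation": [-0.12,-0.71,-0.14],"twist": 0},{"gripper": 0,"translation": [-0.11,-0.69,-0.2],"twist": 0},{"gripper": 0,"translation": [-0.11,-0.67,-0.26],"twist": 0}])

```text
time_s: 47.02
ee_pos: [546.0, 128.5, 247.2]
eef_rot: [[0.163, 0.987, 0.0], [0.987, -0.163, -0.0], [0.0, 0.0, -1.0]]
contact_force: [-1.9, 3.1, -1.1]
finger_gap: 15.2
grasp_force: 31.7
```

>>> carry_out(motion=[{"gripper": 0,"translation": [-0.11,-0.64,-0.33],"twist": 0},{"gripper": 0,"translation": [-0.1,-0.61,-0.38],"twist": 0},{"gripper": 0,"translation": [-0.09,-0.57,-0.44],"twist": 0},{"gripper": 0,"translation": [-0.09,-0.53,-0.49],"twist": 0},{"gripper": 0,"translation": [-0.08,-0.48,-0.54],"twist": 0},{"gripper": 0,"translation": [-0.07,-0.43,-0.58],"twist": 0}])

```text
time_s: 47.78
ee_pos: [532.1, 46.4, 177.4]
eef_rot: [[0.164, 0.987, -0.001], [0.987, -0.164, -0.001], [-0.001, -0.001, -1.0]]
contact_force: [-3.7, 1.8, 2.7]
finger_gap: 15.5
grasp_force: 29.5
```

>>> carry_out(motion=[{"gripper": 0,"translation": [-0.06,-0.38,-0.62],"twist": 0},{"gripper": 0,"translation": [-0.05,-0.32,-0.65],"twist": 0},{"gripper": 0,"translation": [-0.04,-0.26,-0.68],"twist": 0},{"gripper": 0,"translation": [-0.03,-0.2,-0.7],"twist": 0},{"gripper": 0,"translation": [-0.02,-0.13,-0.71],"twist": 0},{"gripper": 0,"translation": [-0.01,-0.07,-0.72],"twist": 0},{"gripper": 0,"translation": [0,0,0],"twist": 0}])

```text
time_s: 48.65
ee_pos: [526.3, 12.5, 74.8]
eef_rot: [[0.164, 0.986, -0.003], [0.986, -0.164, -0.001], [-0.001, -0.003, -1.0]]
contact_force: [-6.5, -3.4, -3.0]
finger_gap: 15.5
grasp_force: 29.4
```

>>> carry_out(motion=[{"gripper": 0,"translation": [0,0,-0.1],"twist": 0},{"gripper": 0,"translation": [0,0,-0.05],"twist": 0},{"gripper": 0,"translation": [0,0,0],"twist": 0}])

```text
time_s: 49.02
ee_pos: [526.3, 12.4, 72.2]
eef_rot: [[0.164, 0.986, -0.002], [0.986, -0.164, -0.002], [-0.002, -0.002, -1.0]]
contact_force: [-7.9, -4.5, -2.0]
finger_gap: 15.4
grasp_force: 29.5
```

>>> carry_out(motion=[{"gripper": 0,"translation": [0,0,-0.1],"twist": 0},{"gripper": 0,"translation": [0,0,-0.05],"twist": 0},{"gripper": 0,"translation": [0,0,0],"twist": 0}])

```text
time_s: 49.4
ee_pos: [526.6, 12.4, 69.5]
eef_rot: [[0.164, 0.986, -0.002], [0.986, -0.164, -0.003], [-0.003, -0.001, -1.0]]
contact_force: [-17.0, -6.2, 23.9]
finger_gap: 15.2
grasp_force: 32.7
```

>>> carry_out(motion=[{"gripper": 0.36,"translation": [0,0,0],"twist": 0},{"gripper": 0.36,"translation": [0,0,0],"twist": 0},{"gripper": 0.36,"translation": [0,0,0.9],"twist": 0},{"gripper": 0.36,"translation": [0,0,1],"twist": 0},{"gripper": 0.36,"translation": [0,0,1],"twist": 0},{"gripper": 0.36,"translation": [0,0,1],"twist": 0},{"gripper": 0.36,"translation": [0,0,1],"twist": 0},{"gripper": 0.36,"translation": [0,0,1],"twist": 0}])

```text
time_s: 50.4
ee_pos: [527.6, 13.7, 217.0]
eef_rot: [[0.163, 0.987, 0.001], [0.987, -0.163, -0.0], [0.0, 0.001, -1.0]]
contact_force: [-0.4, -0.1, -0.6]
finger_gap: 30.8
grasp_force: 0.0
```

>>> carry_out(motion=[{"gripper": 0.36,"translation": [0.9,-0.6,0],"twist": 0},{"gripper": 0.36,"translation": [0.9,-0.6,0],"twist": 0},{"gripper": 0.36,"translation": [0.9,-0.6,0],"twist": 0},{"gripper": 0.36,"translation": [0.92,-0.66,0],"twist": 0},{"gripper": 0.36,"translation": [0,0,0],"twist": 0}])

```text
time_s: 51.02
ee_pos: [619.0, -49.1, 215.5]
eef_rot: [[0.165, 0.986, 0.0], [0.986, -0.165, 0.0], [0.0, 0.0, -1.0]]
contact_force: [-1.5, -0.4, -1.5]
finger_gap: 30.8
grasp_force: 0.0
```

```bash
python3 - <<'E'
from h import *
p=[594,114.5,1.4066]
wrist("w9.png",p,[(-85,105,95),(-85,-105,95),(-130,50,95)])
print(env.get_state()["ee_pos"].round(1))
E
```

```text
[618.2 -48.  215.6]
```

View pics/w9.png

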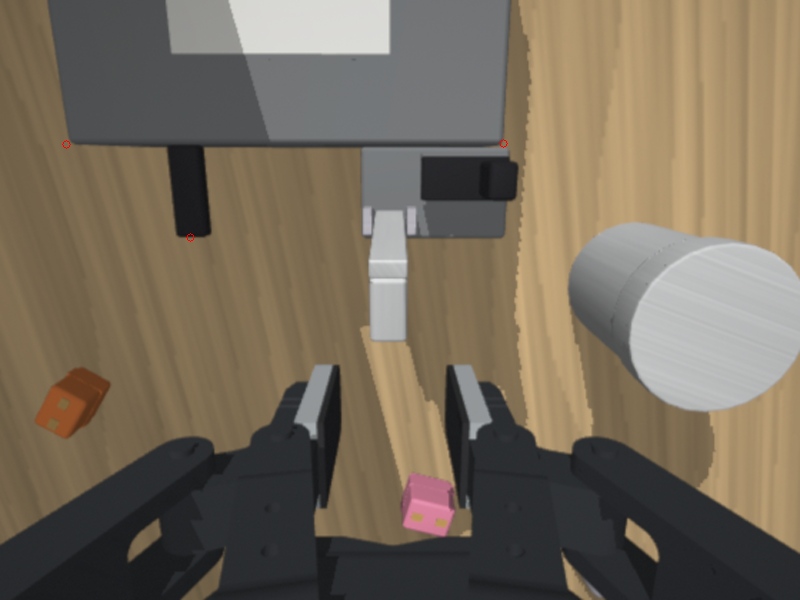

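The lid is shut, and the latch (388,270) is between the finger planes. Grip it and fold it down.

>>> carry_out(motion=[{"gripper": 0.36,"translation": [0,0,-1],"twist": 0},{"gripper": 0.36,"translation": [0,0,-1],"twist": 0},{"gripper": 0.36,"translation": [0,0,-0.92],"twist": 0},{"gripper": 0,"translation": [0,0,0],"twist": 0},{"gripper": 0,"translation": [0,0,0],"twist": 0},{"gripper": 0,"translation": [0,0,0],"twist": 0}])

```text
time_s: 51.82
ee_pos: [617.5, -46.3, 142.7]
eef_rot: [[0.162, 0.987, -0.001], [0.987, -0.162, 0.002], [0.001, -0.001, -1.0]]
contact_force: [5.7, 6.5, -21.7]
finger_gap: 13.3
grasp_force: 32.2
```

>>> carry_out(motion=[{"gripper": 0,"translation": [0.09,0.53,0.25],"twist": 0},{"gripper": 0,"translation": [0.1,0.62,0.14],"twist": 0},{"gripper": 0,"translation": [0.1,0.58,0],"twist": 0},{"gripper": 0,"translation": [0.1,0.62,-0.14],"twist": 0}])

```text
time_s: 52.32
ee_pos: [627.7, 12.0, 149.9]
eef_rot: [[0.163, 0.987, 0.0], [0.987, -0.163, -0.001], [-0.001, 0.0, -1.0]]
contact_force: [-4.8, -6.3, -5.0]
finger_gap: 13.5
grasp_force: 30.9
```

>>> carry_out(motion=[{"gripper": 0,"translation": [0.09,0.53,-0.25],"twist": 0},{"gripper": 0,"translation": [0.08,0.5,-0.39],"twist": 0},{"gripper": 0,"translation": [0.06,0.38,-0.45],"twist": 0},{"gripper": 0,"translation": [0.05,0.29,-0.57],"twist": 0},{"gripper": 0,"translation": [0,0,0],"twist": 0}])

```text
time_s: 52.95
ee_pos: [635.0, 55.8, 108.1]
eef_rot: [[0.161, 0.987, 0.001], [0.987, -0.161, 0.001], [0.001, 0.001, -1.0]]
contact_force: [-0.6, 5.0, -4.2]
finger_gap: 13.6
grasp_force: 32.8
```

>>> carry_out(motion=[{"gripper": 0,"translation": [0,-0.06,-0.1],"twist": 0},{"gripper": 0,"translation": [0,-0.04,-0.08],"twist": 0},{"gripper": 0,"translation": [0,0,0],"twist": 0},{"gripper": 0,"translation": [0,0,0],"twist": 0}])

```text
time_s: 53.45
ee_pos: [635.3, 55.7, 105.3]
eef_rot: [[0.16, 0.987, 0.003], [0.987, -0.16, 0.005], [0.005, 0.002, -1.0]]
contact_force: [-4.1, 19.0, 7.0]
finger_gap: 13.3
grasp_force: 35.3
```

>>> carry_out(motion=[{"gripper": 0,"translation": [0,0.1,-0.08],"twist": 0},{"gripper": 0,"translation": [0,0,-0.08],"twist": 0},{"gripper": 0,"translation": [0,0,0],"twist": 0}])

```text
time_s: 53.82
ee_pos: [635.7, 56.2, 103.1]
eef_rot: [[0.162, 0.987, 0.003], [0.987, -0.162, 0.002], [0.002, 0.003, -1.0]]
contact_force: [-16.6, 5.7, 37.3]
finger_gap: 13.2
grasp_force: 40.3
```

>>> carry_out(motion=[{"gripper": 0.36,"translation": [0,0,0.05],"twist": 0},{"gripper": 0.36,"translation": [0,0,0],"twist": 0},{"gripper": 0.36,"translation": [0,0,0.8],"twist": 0},{"gripper": 0.36,"translation": [0,0,0.9],"twist": 0},{"gripper": 0.36,"translation": [0,0,0.9],"twist": 0},{"gripper": 0.36,"translation": [0,0,0.75],"twist": -1},{"gripper": 0.36,"translation": [0,0,0],"twist": -1},{"gripper": 0.36,"translation": [0,0,0],"twist": -1}])

```text
time_s: 54.82
ee_pos: [635.0, 53.6, 185.8]
eef_rot: [[0.416, 0.91, 0.001], [0.91, -0.416, 0.0], [0.001, 0.001, -1.0]]
contact_force: [0.4, 0.2, -0.3]
finger_gap: 30.6
grasp_force: 0.0
```

>>> carry_out(motion=[{"gripper": 0.36,"translation": [0.2,-0.3,0],"twist": -1},{"gripper": 0.36,"translation": [0.2,-0.3,0],"twist": -1},{"gripper": 0.36,"translation": [0.2,-0.3,0],"twist": -1},{"gripper": 0.36,"translation": [0.2,-0.3,0],"twist": -1},{"gripper": 0.36,"translation": [0.2,-0.3,0],"twist": -1},{"gripper": 0.36,"translation": [0.2,-0.3,0],"twist": -1},{"gripper": 0.36,"translation": [0.2,-0.3,0],"twist": -1},{"gripper": 0.36,"translation": [0.07,-0.1,0],"twist": -1}])

```text
time_s: 55.82
ee_pos: [671.9, -1.9, 185.5]
eef_rot: [[0.903, 0.429, 0.001], [0.429, -0.903, 0.0], [0.001, 0.0, -1.0]]
contact_force: [0.3, 0.7, -0.2]
finger_gap: 30.6
grasp_force: 0.0
```

>>> carry_out(motion=[{"gripper": 0.36,"translation": [0,0,0],"twist": -1},{"gripper": 0.36,"translation": [0,0,0],"twist": -1},{"gripper": 0.36,"translation": [0,0,0],"twist": -1},{"gripper": 0.36,"translation": [0,0,0],"twist": -1},{"gripper": 0.36,"translation": [0,0,0],"twist": -1},{"gripper": 0.36,"translation": [0,0,0],"twist": -1},{"gripper": 0.36,"translation": [0,0,0],"twist": -1},{"gripper": 0.36,"translation": [0,0,0],"twist": 0}])

```text
time_s: 56.82
ee_pos: [671.7, -1.2, 185.3]
eef_rot: [[0.987, -0.162, 0.001], [-0.162, -0.987, 0.0], [0.001, -0.001, -1.0]]
contact_force: [-0.4, 0.0, -0.3]
finger_gap: 30.6
grasp_force: 0.0
```

```bash
python3 - <<'E'
from h import *
p=[594,114.5,1.4066]
wrist("w10.png",p,[(-100,-97,138.5),(-54,-50,130),(-120,-50,104)])
print(env.get_state()["ee_pos"].round(1),box2w(p,[(-100,-97,138.5)]))
E
```

```text
[671.7  -1.3 185.1] [[ 6.73349402e+02 -1.05776399e-02  1.38500000e+02]]
```

View pics/w10.png

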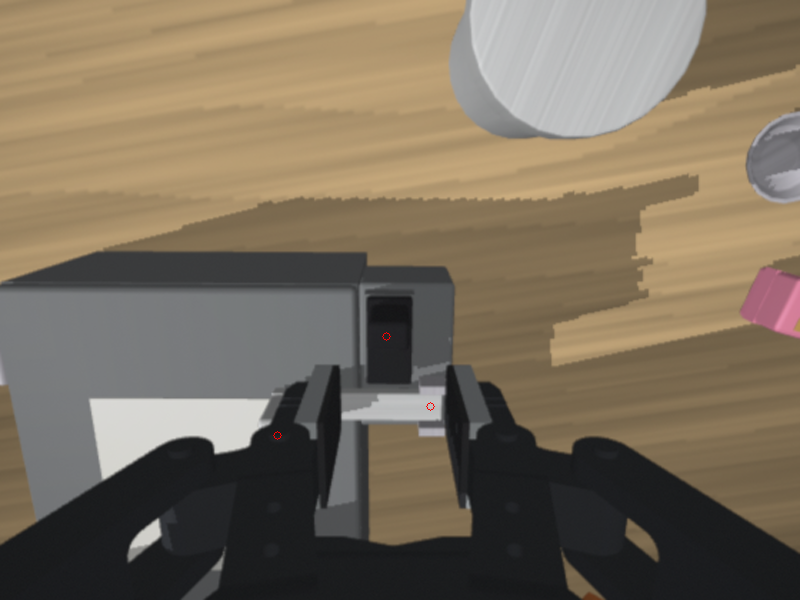

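The latch is down (390,405) and the knob (388,336) is between the fingers. Grip it and slide it home.

>>> carry_out(motion=[{"gripper": 0.36,"translation": [0.05,0.1,-1],"twist": 0},{"gripper": 0.36,"translation": [0,0,-1],"twist": 0},{"gripper": 0.36,"translation": [0,0,-0.75],"twist": 0},{"gripper": 0,"translation": [0,0,0],"twist": 0},{"gripper": 0,"translation": [0,0,0],"twist": 0},{"gripper": 0,"translation": [0,0,0],"twist": 0}], squeeze=30)

```text
time_s: 57.62
ee_pos: [671.8, 0.5, 114.3]
eef_rot: [[0.987, -0.163, -0.002], [-0.163, -0.987, -0.0], [-0.002, 0.001, -1.0]]
contact_force: [-0.5, -2.3, -26.4]
finger_gap: 15.1
grasp_force: 31.4
```

>>> carry_out(motion=[{"gripper": 0,"translation": [-0.3,0.05,0],"twist": 0},{"gripper": 0,"translation": [-0.3,0.05,0],"twist": 0},{"gripper": 0,"translation": [-0.27,0.04,0],"twist": 0},{"gripper": 0,"translation": [0,0,0],"twist": 0},{"gripper": 0,"translation": [0,0,0],"twist": 0}])

```text
time_s: 58.25
ee_pos: [650.9, 4.1, 115.2]
eef_rot: [[0.987, -0.163, -0.0], [-0.163, -0.987, -0.0], [-0.0, 0.0, -1.0]]
contact_force: [2.6, -2.2, -20.6]
finger_gap: 15.1
grasp_force: 31.0
```

>>> carry_out(motion=[{"gripper": 0,"translation": [-0.1,0.02,0],"twist": 0},{"gripper": 0,"translation": [0,0,0],"twist": 0},{"gripper": 0,"translation": [0,0,0],"twist": 0}])

```text
time_s: 58.62
ee_pos: [650.0, 4.3, 115.9]
eef_rot: [[0.987, -0.164, 0.003], [-0.164, -0.987, -0.0], [0.003, -0.0, -1.0]]
contact_force: [13.0, -4.8, -21.9]
finger_gap: 14.8
grasp_force: 30.3
```

At the stop (13 N). Release, rise and check.

>>> carry_out(motion=[{"gripper": 0.36,"translation": [0,0,0],"twist": 0},{"gripper": 0.36,"translation": [0,0,0],"twist": 0},{"gripper": 0.36,"translation": [0,0,0.8],"twist": 0},{"gripper": 0.36,"translation": [0,0,1],"twist": 0},{"gripper": 0.36,"translation": [0,0,1],"twist": 0},{"gripper": 0.36,"translation": [0,0,1],"twist": 0},{"gripper": 0.36,"translation": [-0.5,-1,1],"twist": 0},{"gripper": 0.36,"translation": [-0.5,-1,0],"twist": 0}])

```text
time_s: 59.62
ee_pos: [624.3, -45.1, 239.2]
eef_rot: [[0.987, -0.162, 0.005], [-0.162, -0.987, -0.0], [0.005, -0.001, -1.0]]
contact_force: [-0.4, -1.0, -1.1]
finger_gap: 30.9
grasp_force: 0.0
```

>>> carry_out(motion=[{"gripper": 0.36,"translation": [-0.5,-0.5,0.5],"twist": 0},{"gripper": 0.36,"translation": [0,0,0],"twist": 0},{"gripper": 0.36,"translation": [0,0,0],"twist": 0}])

```text
time_s: 60.0
ee_pos: [611.3, -56.4, 248.3]
eef_rot: [[0.987, -0.162, 0.001], [-0.162, -0.987, 0.0], [0.001, -0.001, -1.0]]
contact_force: [0.6, 0.3, 0.1]
finger_gap: 30.9
grasp_force: 0.0
```

```bash
python3 - <<'E'
from h import *
p=[594,114.5,1.4066]
wrist("w11.png",p,[(-100,-77,138.5),(-54,-50,130),(-120,-50,104),(-85,105,95),(-85,-105,95)])
print(env.get_state()["ee_pos"].round(1))
E
```

```text
[611.2 -56.3 247.9]
```

View pics/w11.png

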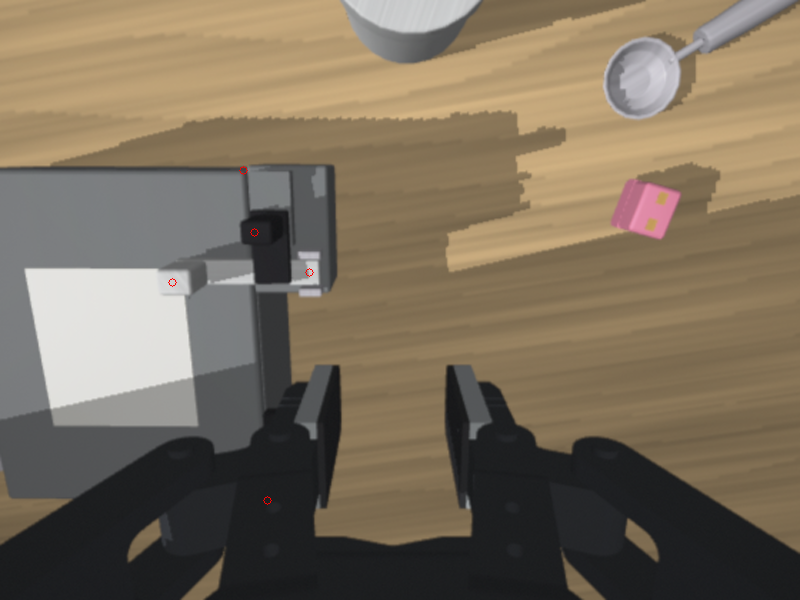

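The knob is home (256,230), with its tongue over the latch. The fin is down (175,282), the lid is shut, and the arm is clear of everything. Handing in.

```bash
python3 -c "
from station import env
print(env.hand_in())"
```

```text
the job is handed in; nothing more can be done
None
```

I worked through the whole sequence and handed the job in at about 60 s; the hand-in returned no verdict. The trip test was done and the lever is up again. All three batteries on the board are in the bay, the lid is shut, the latch is down and the tab is home, as far as the final pictures and contact forces show.

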